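# Load the sliding drilling table and crank it to the work mark

### The arm

A 6-joint arm with a two-finger parallel gripper is mounted at the origin on the work surface. World frame = base frame: x ahead of the robot, y to its left, z up, the work surface at z = 0. Lengths are in m, angles in rad, forces in N, time in s.
With the tool pointing down it reaches from about 0.275 to 0.75 m from the base axis. Payload 10.2 kg.
Tool frame: the origin (TCP) lies at the very end of the fingers, on their centre line; the grasp point (between the pads) lies 19 mm behind it; z points along the fingers, y is the line along which they close (so a half turn about z gives the same grasp; the last joint's range is limited). The gripper opens to 85 mm and grips with 20 to 120 N. Pads are 22 mm wide; open, the fingers measure 114 mm over their backs; the gripper's body (76 mm by 85 mm) begins 54 mm behind the grasp point. The pads swing forward as they close: fully open they stand 13 mm farther back than shut.
Start: joints at [-1.342, 0.313, 1.498, -0, 1.331, -0.223], TCP at [0.229, -0.472, 0.231] pointing down, gripper open.
Joint ranges: [-2.94, 2.94], [-0.97, 2.17], [0.19, 2.56], [-1.23, 4.37], [0.02, 3.11], [-2.88, 2.88]. Speed limits (rad/s): [2.39, 2.39, 3.01, 3.14, 3.14, 3.14].

### API

Orientations are given as a 3x3 rotation matrix whose columns are the frame's x, y, z axes.
In Python, from cell import ctrl, get_image, camera_params gives the robot as it stands.
- The arm moves only by the tool carry_out, never from a script. Its argument "moves" is a list of rows, each a list of 6 numbers: the shift along the tool's x, y, z scaled (see below), then the turn, a rotation vector about the tool's x, y, z scaled (see below). In form: [[x, y, z, wx, wy, wz], ...]. A call has exactly 5 rows; each row shifts and turns the commanded pose from where the row before left it, along the tool's axes as they then stand; what a row does not reach is not made up. The controller multiplies each number of a shift by 40 cm and each number of a turn by 90 degrees. A row lasts 1/12 s, in which the tool goes at most 41.7 mm and 7.16 degrees, less where a joint would pass 70% of its speed; a pose out of reach is approached as far as the arm can. A call with a number of a shift or a turn outside -1 to 1 is refused whole. A call with a gripper value outside its range is refused whole. "grip" is the opening, from 0 (shut) to 1 (fully open), set as the call begins (left out, the last holds). The fingers move at their own pace and stop on an object; the grip force is fixed at half the most. Time passes only in rows, so rows that do not move let the fingers close, or fill a call up. It gives the time, the measured TCP pose, the force, the opening and the grip force at its end, in the units of the state.
- ctrl.sense(): the state, without advancing time (a new reading comes with each control period).
- get_image(name): name is "scene" or "top" or "wrist"; returns (picture, depth): 480x640x3 uint8, blue, green, red; 480x640 float32, m along the optical axis (not along the pixel's ray), 0 where there is no reading.
- camera_params(name): a dict with "camera_matrix" (3x3 intrinsics, pixels), "T" (4x4, takes a point from camera to world coordinates). Camera axes: x right, y down, z forward; pixel columns grow to the right and rows downward; lengths in m; the calibration is good to about 2 mm. A picture is of the moment at which its call begins: read the wrist's pose just before it. camera_params takes no time and is no camera call; for the wrist camera it gives the pose at the moment of the call.
- ctrl.close_job(): hands the job in; it is judged then, once.
The state is a dict: "t": time; "q": joint angles; "joint_velocities": joint speeds; "joint_efforts": joint torques, N m; "tcp_pos": TCP position; "tcp_rot": TCP orientation; "force": force on the tool from outside, world axes, zero at the start; "ft_torque": the same for the moment, N m; "finger_gap": finger opening in m; "grasp_force": force on a finger pad.
Only numpy, scipy, OpenCV 4.12 (cv2) and the standard library are available. Lean on these libraries where they do the work, as an engineer would, in place of code of your own. Each camera call takes 0.05 s, during which the arm holds its last target. There are 200 camera calls.

### The job

Crank the handwheel until the sliding table's white pointer stands at the load mark (the one farther from the wheel). Lay every drilled steel plate flat on the table beside one another, each with a short end flush against the fence, then lay the straightedge along the row, centred on the table and flush against the plates' front ends. Finally crank the table back until the pointer stands at the work mark, with everything still flush, and leave the mug and the bottle alone.

Things in the scene. Friction and masses are not known exactly. Their poses are not given: they have to be found in the camera images.
- handwheel (a joint): angle of the level handwheel on the gear head at the bed's -y end, rad, growing anticlockwise seen from above. Rack and pinion: each rad moves the table 16 mm along bed +y (away from the wheel). 4.8 rad = load mark, 1.6 rad = work mark; hard stops at -0.2 and 5.6; starts at 0.2 to 0.9. About 5 N along the rim turns it; it stays where left
- wheel_axis (a point): centre of the handwheel at mid-rim height, 130 mm above the bench; axes are the bed's (y along the travel, x away from the robot, z up). Rim: round bar 14 mm thick, centre line at 68 mm radius; three 10 mm spokes at rim height, 120 degrees apart; hub 40 mm wide, its top 10 mm above mid-rim. Below the rim 40 mm are free to the gear head's top: pinch the rim from above between spokes
- wheel_spoke (a point): point of the rim (bar centre) where the first spoke meets it, a small black dot on top; turns with the wheel. At wheel angle 0 it lies on the bed's +x side of the axis
- fence_face (a point): on the sliding table: middle of the fence's face, level with the table top, 60 mm above the bench. x into the fence (away from the robot), y along fence and travel (away from the wheel), z up. Fence 280 mm long, 20 high; dark table top y -140 to 140, x -115 to 0 mm. A flush plate has its origin at x = -30 mm, z = 0, the straightedge then at x = -73 mm. Pushing the table itself takes over 20 N
- pointer (a point): white pointer bar, 5 mm wide along y, sticking out of the middle of the table's front edge over the bed's front ledge; origin at its middle, 52 mm above the bench
- load_mark (a point): white raised mark, 4 mm wide along y, on the bed's front ledge, the one farther from the handwheel; origin at its middle. Axes are the bed's, y along the travel; the pointer is at the mark when the two agree along y within 4 mm
- work_mark (a point): white raised mark like the other, 51 mm nearer to the handwheel
- plate1: bright steel plate with two drilled holes shown as dark dots, 60 x 40 x 15 mm, 0.28 kg, lying flat on the bench at the start. Origin: centre of its underside; x along the 60 mm length, y along the 40 mm width, z up. Two to four plates are there in a run; an absent one reads None
- plate2: as plate1
- plate3: as plate1
- plate4: as plate1
- straightedge: steel straightedge bar 26 x 240 x 12 mm with a black upright grip block in its middle, 22 mm (x) by 30 mm (y), rising from the bar's top to 44 mm above its underside; 0.55 kg. Origin: centre of the underside; y along the bar, x across it, z up; the two sides are alike
- oil_can: bystander: white bottle 56 mm in diameter, 150 mm tall; origin under its centre
- mug: bystander: white mug, 80 mm in diameter, 90 mm tall; origin under its centre
Things that resemble listed ones, but are neither listed nor needed, are in the scene too. What is shaped like the plate2 but orange or yellow is not meant.

How it is judged:
On the way, in this order (a step that is already met when the one before it is completed fails the run):
1. the table has been cranked to the load mark (y of pointer in the frame of load_mark between -0.004 and 0.004 m), for 0.3 s.
2. all plates lie flat on the table, flush against the fence, with the table at the load mark (all of step 1 and x of plate1 in the frame of fence_face between -0.033 and -0.027 m and y of plate1 in the frame of fence_face between -0.13 and 0.13 m and z of plate1 in the frame of fence_face between -0.003 and 0.004 m and angle between the x axis of each of plate1, plate2, plate3, plate4 and the x axis of fence_face, either way round below 0.06 rad and angle between each of plate1, plate2, plate3, plate4's own z axis and vertical below 0.06 rad and x of plate2 in the frame of fence_face between -0.033 and -0.027 m and y of plate2 in the frame of fence_face between -0.13 and 0.13 m and z of plate2 in the frame of fence_face between -0.003 and 0.004 m and x of plate3 in the frame of fence_face between -0.033 and -0.027 m and y of plate3 in the frame of fence_face between -0.13 and 0.13 m and z of plate3 in the frame of fence_face between -0.003 and 0.004 m and x of plate4 in the frame of fence_face between -0.033 and -0.027 m and y of plate4 in the frame of fence_face between -0.13 and 0.13 m and z of plate4 in the frame of fence_face between -0.003 and 0.004 m), for 0.2 s.
3. the straightedge lies flush against the plates, with the table at the load mark (all of step 1 and x of straightedge in the frame of fence_face between -0.077 and -0.07 m and y of straightedge in the frame of fence_face between -0.03 and 0.03 m and z of straightedge in the frame of fence_face between -0.003 and 0.004 m and angle between the x axis of straightedge and the x axis of fence_face, either way round below 0.04 rad and angle between straightedge's own z axis and vertical below 0.06 rad), for 0.2 s.
4. the table has been cranked back to the work mark (y of pointer in the frame of work_mark between -0.004 and 0.004 m), for 0.3 s.
At the end, for the whole second after the job is handed in: Pointer within 4 mm of the work mark; plates flat on the table, within 3 mm and 0.06 rad of flush against the fence; straightedge flat, within 3 to 4 mm and 0.04 rad of its flush place, within 30 mm of the table's middle; all at rest and released (all of step 4 and x of plate1 in the frame of fence_face between -0.033 and -0.027 m and y of plate1 in the frame of fence_face between -0.13 and 0.13 m and z of plate1 in the frame of fence_face between -0.003 and 0.004 m and angle between the x axis of each of plate1, plate2, plate3, plate4 and the x axis of fence_face, either way round below 0.06 rad and angle between each of plate1, plate2, plate3, plate4, straightedge's own z axis and vertical below 0.06 rad and x of plate2 in the frame of fence_face between -0.033 and -0.027 m and y of plate2 in the frame of fence_face between -0.13 and 0.13 m and z of plate2 in the frame of fence_face between -0.003 and 0.004 m and x of plate3 in the frame of fence_face between -0.033 and -0.027 m and y of plate3 in the frame of fence_face between -0.13 and 0.13 m and z of plate3 in the frame of fence_face between -0.003 and 0.004 m and x of plate4 in the frame of fence_face between -0.033 and -0.027 m and y of plate4 in the frame of fence_face between -0.13 and 0.13 m and z of plate4 in the frame of fence_face between -0.003 and 0.004 m and x of straightedge in the frame of fence_face between -0.077 and -0.07 m and y of straightedge in the frame of fence_face between -0.03 and 0.03 m and z of straightedge in the frame of fence_face between -0.003 and 0.004 m and angle between the x axis of straightedge and the x axis of fence_face, either way round below 0.04 rad and linear speed of each of plate1, plate2, plate3, plate4, straightedge below 0.02 m/s and velocity of joint handwheel between -0.05 and 0.05 rad/s); the robot touches nothing.
It fails at once if the bottle or mug is pushed more than 8 cm from its place (distance of any of oil_can, mug from where it was at the start of the episode above 0.08 m).
It fails at once if the bottle or mug is tipped over (angle between any of oil_can, mug's own z axis and vertical above 0.7 rad).
Of plate1, plate2, plate3, plate4 only 2 to 4 are there at a start; the rules pass over those that are not, and their reading is None.
At some moment in a run one of plate1, plate2, plate3, plate4, straightedge may be knocked a few centimetres aside while the robot is not near it.
It also fails if it takes over 210 s, if anything falls off the work surface, if the arm or the gripper's body presses on something with over 40 N, if the wrist force passes 120 N, or if a joint passes its speed limit or range.

## Working session

There is one attempt and no reset: what is moved stays moved. The work goes in short steps, Python scripts to look and compute and a tool call to move; the robot and the scene stay as the last step left them, time stands still between calls to the robot, and variables do not carry over. Pictures are saved under pics/ and viewed, at most 14 in all, crops included, and the job is handed in when it is done.

Besides the shell and the picture viewer there is one more tool, called after ">>>" as name(argument=value, ...), one argument or row to a line, values as JSON. carry_out: Moves the arm, as the interface text tells. Shifts and turns lie within -1 to 1; 1 stands for 40 cm of shift or 90 degrees of turn. Its arguments: {"type":"object","properties":{"moves":{"type":"array","items":{"type":"array","items":{"type":"number","minimum":-1,"maximum":1}}},"grip":{"type":"number"}},"required":["moves"]}

```bash
ls; mkdir -p pics; cat > h.py <<'E'
import numpy as np, cv2
from cell import ctrl, get_image, camera_params
def pt(name,u,v,d,P=None):
    P=P or camera_params(name); K=np.array(P["camera_matrix"]);T=np.array(P["T"])
    c=np.linalg.inv(K)@[u,v,1]*d
    return (T@np.r_[c,1])[:3]
def ray(name,u,v,z,P=None):
    P=P or camera_params(name); K=np.array(P["camera_matrix"]);T=np.array(P["T"])
    r=T[:3,:3]@(np.linalg.inv(K)@[u,v,1]); o=T[:3,3]
    return o+r*(z-o[2])/r[2]
E
python3 - <<'E'
from h import *
for n in("scene","top"):
    i,d=get_image(n);cv2.imwrite(f"pics/{n}0.png",i);np.save(f"pics/{n}0.npy",d)
    P=camera_params(n);print(n,np.round(P["T"],3).tolist(),np.round(P["camera_matrix"],1).tolist())
s=ctrl.sense();print({k:np.round(v,3).tolist() for k,v in s.items()})
E
```

```text
pics
scene [[-0.147, 0.833, -0.533, 1.104], [0.989, 0.127, -0.074, 0.037], [0.006, -0.538, -0.843, 0.991], [0.0, 0.0, 0.0, 1.0]] [[485.9, 0.0, 325.2], [0.0, 485.9, 236.8], [0.0, 0.0, 1.0]]
top [[0.001, -0.993, 0.119, 0.395], [-1.0, 0.003, 0.029, -0.03], [-0.029, -0.119, -0.992, 1.115], [0.0, 0.0, 0.0, 1.0]] [[461.6, 0.0, 317.7], [0.0, 461.6, 232.1], [0.0, 0.0, 1.0]]
{'t': 0.1, 'q': [-1.342, 0.313, 1.498, -0.0, 1.331, -0.223], 'joint_velocities': [-0.0, -0.002, -0.002, 0.0, -0.0, -0.0], 'joint_efforts': [0.002, -41.29, -26.014, -0.0, 0.003, 0.0], 'tcp_pos': [0.229, -0.472, 0.231], 'tcp_rot': [[0.9, 0.437, -0.0], [0.437, -0.9, 0.001], [0.0, -0.001, -1.0]], 'force': [-0.079, 0.117, 0.531], 'ft_torque': [-0.015, -0.025, 0.039], 'grasp_force': 0.0, 'finger_gap': 0.086}
```

View pics/top0.png

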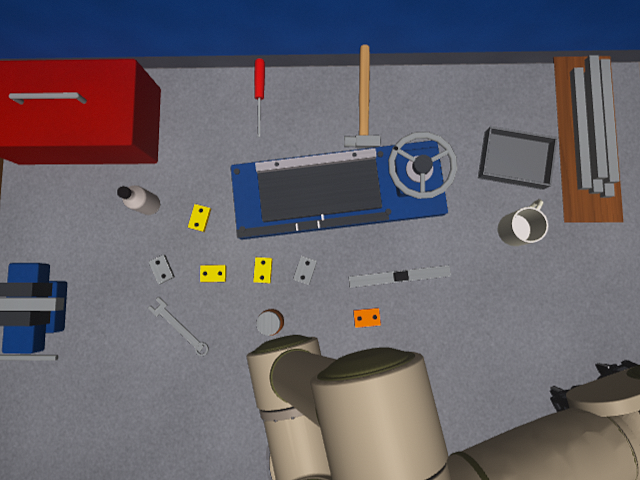

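View pics/scene0.png

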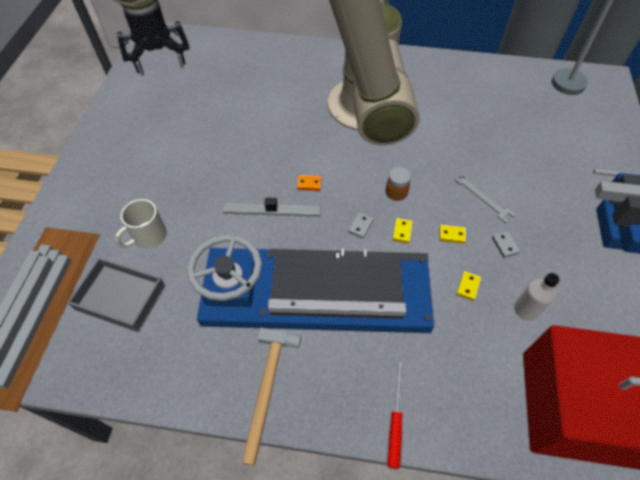

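The top view shows two grey plates, at (161,269) and (305,270), also seen in the scene view at (505,244) and (361,223). The lookalikes are yellow at (199,217), (212,273) and (262,270), and orange at (367,317). The straightedge is at (400,276), the wheel hub at (422,166), and the pointer and marks are around (322,216), (297,227) and (319,225). I'll check these in an enlarged crop.

```bash
python3 - <<'E'
from h import *
i=cv2.imread("pics/top0.png");s=cv2.imread("pics/scene0.png")
a=cv2.resize(i[125:290,225:465],None,fx=3.33,fy=3.33,interpolation=cv2.INTER_CUBIC);cv2.imwrite("pics/c1.png",a)
b=cv2.resize(s[190:340,185:445],None,fx=3.0,fy=3.0,interpolation=cv2.INTER_CUBIC);cv2.imwrite("pics/c2.png",b)
# grey plates & straightedge: segment by color on the top image
for n,im in(("top",i),("scene",s)):
    d=np.load(f"pics/{n}0.npy")
    pts={"top":dict(p1=(161,269),p2=(305,270),se=(370,278)),"scene":dict(p1=(505,244),p2=(361,223),se=(245,209))}[n]
    for k,(u,v) in pts.items():
        print(n,k,im[v,u],pt(n,u,v,d[v,u]).round(4))
E
```

```text
top p1 [147 145 142] [0.4388 0.3783 0.0161]
top p2 [147 145 143] [0.4364 0.0324 0.0148]
top se [146 143 141] [ 0.4175 -0.1219  0.0113]
scene p1 [162 158 151] [0.4412 0.3755 0.0129]
scene p2 [160 158 150] [0.4335 0.0313 0.0137]
scene se [160 156 149] [ 0.4344 -0.2572  0.0126]
```

View pics/c1.png

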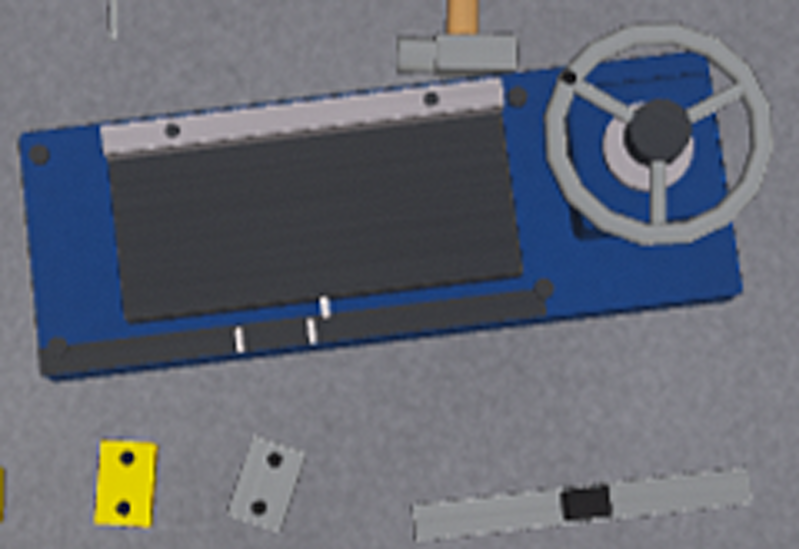

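View pics/c2.png

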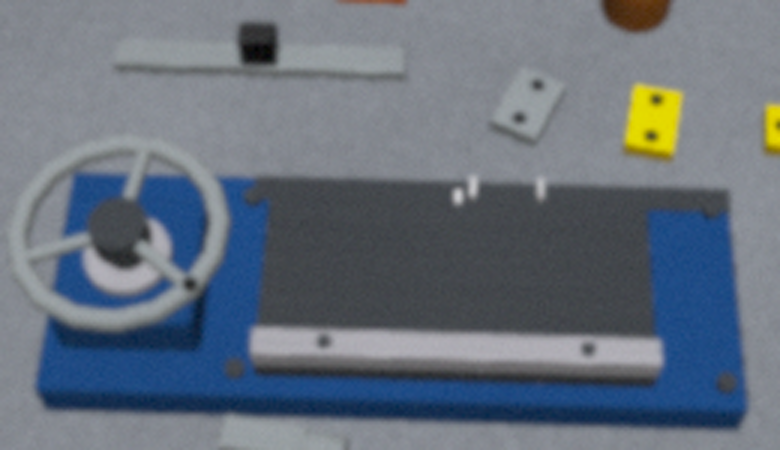

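The crops show the wheel's dotted spoke at top-image pixel (396,148), the pointer at (322,217), and the marks at (297,227) and (319,224). The fence front edge runs from (257,172) to (376,158), and both grey plates have two dark holes.

```bash
cat >> h.py <<'E'
def cloud(n,d,P=None):
    P=P or camera_params(n);K=np.array(P["camera_matrix"]);T=np.array(P["T"])
    v,u=np.mgrid[0:480,0:640];c=np.stack([(u-K[0,2])/K[0,0]*d,(v-K[1,2])/K[1,1]*d,d],-1)
    return c@T[:3,:3].T+T[:3,3]
def fitc(p):
    A=np.c_[2*p,np.ones(len(p))];x=np.linalg.lstsq(A,(p**2).sum(1),rcond=None)[0]
    return x[:2],np.sqrt(x[2]+x[:2]@x[:2])
E
cat > m1.py <<'E'
from h import *
from scipy import ndimage
out={}
for n in("top","scene"):
    d=np.load(f"pics/{n}0.npy");i=cv2.imread(f"pics/{n}0.png");X=cloud(n,d);print(n)
    def reg(xa,xb,ya,yb,za,zb):
        m=(X[...,0]>xa)&(X[...,0]<xb)&(X[...,1]>ya)&(X[...,1]<yb)&(X[...,2]>za)&(X[...,2]<zb);return m
    m=reg(.5,.85,-.35,-.1,.122,.139);p=X[m]
    c,r=fitc(p[:,:2])
    for _ in range(4):
        e=abs(np.hypot(*(p[:,:2]-c).T)-.068)<.011;c,r=fitc(p[e][:,:2])
    print("wheel",c,r,p[e][:,2].mean(),e.sum())
    # plates by flood in image
    for k,(u,v) in {"top":dict(p1=(161,269),p2=(305,270),se=(370,278)),"scene":dict(p1=(505,244),p2=(361,223),se=(245,209))}[n].items():
        q=pt(n,u,v,d[v,u]);m=(abs(X[...,0]-q[0])<.28)&(abs(X[...,1]-q[1])<.28)&(X[...,2]>.006)&(X[...,2]<.06)
        l,_=ndimage.label(m);m=l==l[v,u];p=X[m]
        t=p[p[:,2]<(.02)];
        rc=cv2.minAreaRect((t[:,:2]*1000).astype(np.float32));print(k,rc,np.median(t[:,2]))
    # fence top
    m=reg(.5,.85,-.15,.3,.072,.09);l,nn=ndimage.label(m)
    sz=ndimage.sum(m,l,range(1,nn+1));m=l==1+np.argmax(sz);p=X[m];rc=cv2.minAreaRect((p[:,:2]*1000).astype(np.float32));print("fence",rc,np.median(p[:,2]))
    m=reg(.45,.85,-.15,.3,.054,.066);l,nn=ndimage.label(m)
    sz=ndimage.sum(m,l,range(1,nn+1));m=l==1+np.argmax(sz);p=X[m];rc=cv2.minAreaRect((p[:,:2]*1000).astype(np.float32));print("table",rc,np.median(p[:,2]))
    # white blobs
    w=(i.min(2)>200).astype(np.uint8);nn,l,st,ce=cv2.connectedComponentsWithStats(w)
    for j in range(1,nn):
        u,v=ce[j];q=X[int(round(v)),int(round(u))]
        if .45<q[0]<.6 and -.1<q[1]<.2: print("white",ce[j].round(1),st[j,4],q.round(4),ray(n,u,v,.052).round(4))
    u,v={"top":(395.6,148),"scene":(248,284.6)}[n];print("dot",ray(n,u,v,.137))
for z in(.05,):
    pass
E
python3 m1.py
```

```text
top
wheel [ 0.65843842 -0.22670623] 0.06703513632643779 0.13495517536137974 1220
p1 ((437.59967041015625, 381.20745849609375), (61.50004577636719, 45.350608825683594), 28.319194793701172) 0.01506429935742093
p2 ((435.7156677246094, 33.66917419433594), (39.963130950927734, 59.299224853515625), 71.62776947021484) 0.01497821981413583
se ((421.5587463378906, -191.40451049804688), (25.98668670654297, 240.49365234375), 6.429685115814209) 0.011754637708691118
fence ((687.322509765625, 6.7755584716796875), (21.75251579284668, 280.0002136230469), 6.616726398468018) 0.07978748657982382
table ((614.612548828125, -2.016143798828125), (129.5004425048828, 280.61761474609375), 6.8088698387146) 0.06001454015522123
white [321.8 216.7] 6 [ 0.557 -0.009  0.059] [ 0.5588 -0.0085  0.052 ]
white [318.  223.5] 6 [5.419e-01 5.000e-04 4.980e-02] [5.428e-01 4.000e-04 5.200e-02]
white [296.1 226.9] 7 [0.5349 0.0517 0.0509] [0.5351 0.0513 0.052 ]
dot [ 0.69595046 -0.17045306  0.137     ]
scene
wheel [ 0.66129106 -0.22815799] 0.0670347694398744 0.13410822913510537 1370
p1 ((436.85894775390625, 377.88543701171875), (63.53619384765625, 42.86626052856445), 26.358396530151367) 0.014016965643414259
p2 ((435.2798156738281, 31.782752990722656), (40.1878662109375, 63.35646057128906), 72.82510375976562) 0.013971923497497762
se ((420.77740478515625, -193.25015258789062), (31.842300415039062, 239.85708618164062), 6.226563930511475) 0.010982947321071967
fence ((686.8753051757812, 4.6091766357421875), (22.93427276611328, 279.5527038574219), 6.769623756408691) 0.0788470954834195
table ((609.9022827148438, -4.3349151611328125), (118.1024398803711, 280.43475341796875), 7.100559711456299) 0.05909818690107649
dot [ 0.69661396 -0.17114385  0.137     ]
```

Two-view checks agree to about 2–3 mm: the wheel axis is at (0.660, -0.227), and the plates, straightedge and fence sizes and heights match the text. The bed yaw is 6.6° and the wheel angle about 0.89 rad. I'll crank by pushing the dotted spoke with shut fingers on an arc.

```bash
cat > plan.py <<'E'
# usage: plan.py nrows psi_deg x y z [x y z psi...]  -> rows from the present pose
import sys; from h import *
from scipy.spatial.transform import Rotation as R
def plan(n,psi,p):
    s=ctrl.sense();A=np.array(s["tcp_rot"]);q=np.array(s["tcp_pos"]);p=np.array(p)
    c,sn=np.cos(np.radians(psi)),np.sin(np.radians(psi))
    B=np.array([[c,sn,0],[sn,-c,0],[0,0,-1.]])
    w=R.from_matrix(A.T@B).as_rotvec();out=[]
    for k in range(n):
        out.append(np.r_[A.T@((p-q)/n)/.4,w/n/(np.pi/2)]);A=A@R.from_rotvec(w/n).as_matrix()
    for k in range(0,n,5): print([[round(float(a),4)+0. for a in r] for r in out[k:k+5]])
    print("per row mm",np.linalg.norm(p-q)/n*1e3,"deg",np.degrees(np.linalg.norm(w))/n)
if __name__=="__main__":
    s=ctrl.sense();print("t",s["t"],"pos",np.round(s["tcp_pos"],4),"psi",np.degrees(np.arctan2(s["tcp_rot"][1][0],s["tcp_rot"][0][0])).round(2),"F",np.round(s["force"],1),"gap",s["finger_gap"])
    a=list(map(float,sys.argv[1:]));
    if a: plan(int(a[0]),a[1],a[2:5])
E
python3 plan.py 15 -67 .6987 -.2110 .231
```

```text
t 0.1 pos [ 0.2291 -0.4721  0.2308] psi 25.89 F [-0.1  0.1  0.5] gap 0.08559204486496819
[[0.0894, -0.005, 0.0, 0.0, 0.0, 0.0688], [0.0883, -0.0146, 0.0, 0.0, 0.0, 0.0688], [0.0863, -0.024, 0.0, 0.0, 0.0, 0.0688], [0.0832, -0.0332, 0.0, 0.0, 0.0, 0.0688], [0.0791, -0.042, 0.0, 0.0, 0.0, 0.0688]]
[[0.0741, -0.0503, 0.0, 0.0, 0.0, 0.0688], [0.0682, -0.058, 0.0, 0.0, 0.0, 0.0688], [0.0616, -0.065, 0.0, 0.0, 0.0, 0.0688], [0.0542, -0.0713, 0.0, 0.0, 0.0, 0.0688], [0.0462, -0.0767, 0.0, 0.0, 0.0, 0.0688]]
[[0.0377, -0.0812, 0.0, 0.0, 0.0, 0.0688], [0.0287, -0.0848, 0.0, 0.0, 0.0, 0.0688], [0.0194, -0.0874, 0.0, 0.0, 0.0, 0.0688], [0.0098, -0.089, 0.0, 0.0, 0.0, 0.0688], [0.0002, -0.0895, 0.0, 0.0, 0.0, 0.0688]]
per row mm 35.81783254271152 deg 6.192510757968579
```

>>> carry_out(
  moves=[
    [0.089,-0.005,0,0,0,0.069],
    [0.088,-0.015,0,0,0,0.069],
    [0.086,-0.024,0,0,0,0.069],
    [0.083,-0.033,0,0,0,0.069],
    [0.079,-0.042,0,0,0,0.069],
  ],
  grip=0,
)

```text
t: 0.52
tcp_pos: [0.3865, -0.3843, 0.231]
tcp_rot: [[0.995, -0.096, -0.0], [-0.096, -0.995, 0.0], [-0.0, -0.0, -1.0]]
force: [0.2, -0.2, 0.8]
finger_gap: 0.0255
grasp_force: 0.0
```

>>> carry_out(
  moves=[
    [0.074,-0.05,0,0,0,0.069],
    [0.068,-0.058,0,0,0,0.069],
    [0.062,-0.065,0,0,0,0.069],
    [0.054,-0.071,0,0,0,0.069],
    [0.046,-0.077,0,0,0,0.069],
  ],
)

```text
t: 0.93
tcp_pos: [0.5431, -0.2975, 0.2309]
tcp_rot: [[0.804, -0.595, -0.001], [-0.595, -0.804, 0.0], [-0.001, 0.0, -1.0]]
force: [1.0, -1.7, 0.1]
finger_gap: -0.0001
grasp_force: 0.0
```

>>> carry_out(
  moves=[
    [0.038,-0.081,0,0,0,0.069],
    [0.029,-0.085,0,0,0,0.069],
    [0.019,-0.087,0,0,0,0.069],
    [0.01,-0.089,0,0,0,0.069],
    [0,-0.089,0,0,0,0.069],
  ],
)

```text
t: 1.35
tcp_pos: [0.6996, -0.2113, 0.2309]
tcp_rot: [[0.382, -0.924, -0.001], [-0.924, -0.382, 0.0], [-0.001, 0.001, -1.0]]
force: [0.1, -0.2, 1.1]
finger_gap: -0.0001
grasp_force: 0.0
```

```bash
python3 plan.py 5 -67 .6987 -.2110 .112
```

```text
t 1.35 pos [ 0.6996 -0.2113  0.2309] psi -67.56 F [ 0.1 -0.2  1.1] gap -0.00010744236386494826
[[-0.0003, 0.0003, 0.0594, 0.0001, 0.0001, -0.0013], [-0.0003, 0.0003, 0.0594, 0.0001, 0.0001, -0.0013], [-0.0003, 0.0003, 0.0594, 0.0001, 0.0001, -0.0013], [-0.0003, 0.0003, 0.0594, 0.0001, 0.0001, -0.0013], [-0.0003, 0.0003, 0.0594, 0.0001, 0.0001, -0.0013]]
per row mm 23.771069337005237 deg 0.11332868005027297
```

>>> carry_out(
  moves=[
    [0,0,0.06,0,0,0],
    [0,0,0.06,0,0,0],
    [0,0,0.06,0,0,0],
    [0,0,0.06,0,0,0],
    [0,0,0.058,0,0,0],
  ],
)

```text
t: 1.77
tcp_pos: [0.6981, -0.2124, 0.1101]
tcp_rot: [[0.387, -0.922, -0.001], [-0.922, -0.387, 0.001], [-0.001, 0.001, -1.0]]
force: [0.1, -0.7, -0.3]
finger_gap: 0.0004
grasp_force: 0.0
```

>>> carry_out(
  moves=[
    [-0.0127,0.0008,0,0,0,-0.078],
    [-0.0127,0.0008,0,0,0,-0.078],
    [-0.0127,0.0008,0,0,0,-0.078],
    [-0.0127,0.0008,0,0,0,-0.078],
    [-0.0127,0.0008,0,0,0,-0.078],
  ],
)

```text
t: 2.18
tcp_pos: [0.683, -0.1935, 0.1104]
tcp_rot: [[0.85, -0.527, 0.002], [-0.527, -0.85, -0.0], [0.002, -0.001, -1.0]]
force: [10.7, -3.0, -9.4]
finger_gap: -0.0005
grasp_force: 5.6
```

>>> carry_out(
  moves=[
    [-0.0127,0.0008,0,0,0,-0.078],
    [-0.0127,0.0008,0,0,0,-0.078],
    [-0.0127,0.0008,0,0,0,-0.078],
    [-0.0127,0.0008,0,0,0,-0.078],
    [-0.0127,0.0008,0,0,0,-0.078],
  ],
)

```text
t: 2.6
tcp_pos: [0.6587, -0.1861, 0.1104]
tcp_rot: [[0.998, 0.058, 0.002], [0.058, -0.998, 0.002], [0.002, -0.002, -1.0]]
force: [10.9, 3.1, -9.2]
finger_gap: -0.0
grasp_force: 5.5
```

```bash
cat > th.py <<'E'
from h import *
s=ctrl.sense();c=np.array([.660,-.2274]);d=np.array(s["tcp_pos"])[:2]-c
psi=np.degrees(np.arctan2(s["tcp_rot"][1][0],s["tcp_rot"][0][0]))
print("r",np.hypot(*d),"th",np.degrees(np.arctan2(d[1],d[0]))%360,"psi+90",(psi+90)%360,"F",np.round(s["force"],1),"z",s["tcp_pos"][2],"q6",s["q"][5])
E
python3 th.py; python3 - <<'E'
from h import *
i,d=get_image("top");cv2.imwrite("pics/top1.png",cv2.resize(i[125:245,225:465],None,fx=2.5,fy=2.5))
X=cloud("top",d)
w=(i.min(2)>190).astype(np.uint8);n,l,st,ce=cv2.connectedComponentsWithStats(w)
for j in range(1,n):
    q=ray("top",*ce[j],.052)
    if .5<q[0]<.6 and -.1<q[1]<.2: print(ce[j].round(1),q.round(4))
E
```

```text
r 0.0413136494551745 th 91.80023497010866 psi+90 93.31255999591387 F [10.9  3.1 -9.2] z 0.1104301085995355 q6 1.0651859796286351
[315.5 217.5] [0.5569 0.0063 0.052 ]
[318. 224.] [5.416e-01 4.000e-04 5.200e-02]
[296.1 226.9] [0.5351 0.0513 0.052 ]
```

View pics/top1.png

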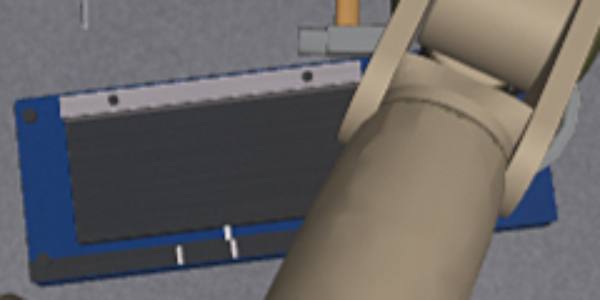

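The table follows the wheel, with the pointer at crop pixel (227,232) and the load mark at (180,254). About 47 mm (169°) is left.

>>> carry_out(
  moves=[
    [-0.0127,0.0008,0,0,0,-0.078],
    [-0.0127,0.0008,0,0,0,-0.078],
    [-0.0127,0.0008,0,0,0,-0.078],
    [-0.0127,0.0008,0,0,0,-0.078],
    [-0.0127,0.0008,0,0,0,-0.078],
  ],
)

```text
t: 3.07
tcp_pos: [0.6347, -0.1934, 0.1107]
tcp_rot: [[0.783, 0.622, -0.0], [0.622, -0.783, 0.005], [0.003, -0.004, -1.0]]
force: [5.3, 10.5, -4.2]
finger_gap: -0.0
grasp_force: 5.6
```

>>> carry_out(
  moves=[
    [-0.0127,0.0008,0,0,0,-0.078],
    [-0.0127,0.0008,0,0,0,-0.078],
    [-0.0127,0.0008,0,0,0,-0.078],
    [-0.0127,0.0008,0,0,0,-0.078],
    [-0.0127,0.0008,0,0,0,-0.078],
  ],
)

```text
t: 3.48
tcp_pos: [0.6189, -0.2137, 0.1105]
tcp_rot: [[0.283, 0.959, -0.006], [0.959, -0.283, 0.007], [0.005, -0.007, -1.0]]
force: [-6.4, 12.0, 1.2]
finger_gap: -0.0004
grasp_force: 6.1
```

```bash
python3 th.py
```

```text
r 0.04334943879455045 th 161.54109020879903 psi+90 163.55394521715428 F [-6.4 12.   1.2] z 0.11045535983418037 q6 -0.22617805558414072
```

>>> carry_out(
  moves=[
    [-0.0127,0.0014,0,0,0,-0.078],
    [-0.0127,0.0014,0,0,0,-0.078],
    [-0.0127,0.0014,0,0,0,-0.078],
    [-0.0127,0.0014,0,0,0,-0.078],
    [-0.0127,0.0014,0,0,0,-0.078],
  ],
)

```text
t: 3.9
tcp_pos: [0.6187, -0.2405, 0.1101]
tcp_rot: [[-0.319, 0.948, -0.01], [0.948, 0.319, 0.005], [0.008, -0.008, -1.0]]
force: [-16.3, 4.6, 1.9]
finger_gap: 0.0001
grasp_force: 6.6
```

>>> carry_out(
  moves=[
    [-0.0127,0.001,0,0,0,-0.078],
    [-0.0127,0.001,0,0,0,-0.078],
    [-0.0127,0.001,0,0,0,-0.078],
    [-0.0127,0.001,0,0,0,-0.078],
    [0,0,0,0,0,0],
  ],
)

```text
t: 4.32
tcp_pos: [0.6309, -0.2595, 0.1102]
tcp_rot: [[-0.727, 0.687, -0.007], [0.687, 0.727, 0.002], [0.006, -0.003, -1.0]]
force: [-8.5, -2.4, -1.5]
finger_gap: 0.0004
grasp_force: 3.8
```

```bash
python3 th.py; cat > white.py <<'E'
from h import *
for nm in ("top","scene"):
    i,d=get_image(nm);i0=i;X=cloud(nm,d)
    i=cv2.resize(i,None,fx=4,fy=4,interpolation=cv2.INTER_CUBIC)
    w=(i.min(2)>190).astype(np.uint8);n,l,st,ce=cv2.connectedComponentsWithStats(w)
    for j in range(1,n):
        u,v=(ce[j]+.5)/4-.5;q=ray(nm,u,v,.052)
        if .5<q[0]<.6 and -.12<q[1]<.2: print(nm,u.round(1),v.round(1),st[j,4],q.round(4),"bed y",(q[:2]@[-.115,.9934]).round(4))
E
python3 white.py
```

```text
r 0.04330976959084472 th 227.74509503739162 psi+90 226.6403987337495 F [-8.5 -2.4 -1.5] z 0.11024124713877391 q6 -1.374084807006521
top 299.2 219.5 94 [0.5522 0.0443 0.052 ] bed y -0.0195
top 318.1 223.9 99 [5.418e-01 2.000e-04 5.200e-02] bed y -0.0621
top 296.3 226.7 106 [0.5353 0.0509 0.052 ] bed y -0.011
scene 342.3 251.2 53 [ 0.5425 -0.0018  0.052 ] bed y -0.0641
scene 361.3 255.8 53 [0.5479 0.0417 0.052 ] bed y -0.0216
```

>>> carry_out(
  moves=[
    [-0.0127,0.0012,0,0,0,-0.078],
    [-0.0127,0.0012,0,0,0,-0.078],
    [-0.0127,0.0012,0,0,0,-0.078],
    [-0.0127,0.0012,0,0,0,-0.078],
    [-0.0045,0,0,0,0,-0.02],
  ],
)

```text
t: 4.83
tcp_pos: [0.6506, -0.2696, 0.1102]
tcp_rot: [[-0.972, 0.233, -0.007], [0.233, 0.972, 0.001], [0.007, -0.001, -1.0]]
force: [-9.9, -2.1, -0.8]
finger_gap: 0.0
grasp_force: 5.3
```

```bash
python3 th.py;python3 white.py
```

```text
r 0.043218114313733 th 257.3740407660589 psi+90 256.5079862989123 F [-9.9 -2.1 -0.8] z 0.11021922381602758 q6 -1.892287634586862
top 295.5 220.1 107 [0.5509 0.0529 0.052 ] bed y -0.0108
top 318.1 223.9 100 [5.418e-01 3.000e-04 5.200e-02] bed y -0.062
top 296.3 226.8 102 [0.5351 0.0509 0.052 ] bed y -0.011
scene 342.3 251.2 56 [ 0.5424 -0.0018  0.052 ] bed y -0.0642
scene 365.2 255.3 80 [0.5452 0.0502 0.052 ] bed y -0.0129
```

The pointer is within 1 mm of the load mark. Back off, lift, and go to the near plate.

>>> carry_out(
  moves=[
    [0.008,0,0,0,0,0],
    [0,0,-0.075,0,0,0],
    [0,0,-0.075,0,0,0],
    [0,0,-0.075,0,0,0],
    [0,0,-0.075,0,0,0],
  ],
)

```text
t: 5.35
tcp_pos: [0.6492, -0.2676, 0.2334]
tcp_rot: [[-0.971, 0.239, -0.0], [0.239, 0.971, 0.0], [0.0, 0.0, -1.0]]
force: [-0.1, -0.6, 0.8]
finger_gap: -0.0002
grasp_force: 0.0
```

```bash
python3 white.py; python3 plan.py 10 161.6 .4355 .0327 .2
```

```text
top 295.5 220.2 102 [0.5507 0.053  0.052 ] bed y -0.0107
top 318.1 223.9 96 [5.418e-01 3.000e-04 5.200e-02] bed y -0.062
top 296.3 226.8 97 [0.5352 0.0509 0.052 ] bed y -0.0109
scene 342.3 251.3 82 [ 0.5426 -0.0018  0.052 ] bed y -0.0642
scene 364.8 251.0 6 [0.5341 0.0482 0.052 ] bed y -0.0135
scene 365.1 255.1 93 [0.5448 0.05   0.052 ] bed y -0.0129
t 5.45 pos [ 0.6507 -0.2684  0.238 ] psi 166.21 F [-0.6 -0.1  0.9] gap -0.00016402509782175877
[[0.0703, 0.0603, 0.0087, -0.0001, 0.0006, 0.0051], [0.0708, 0.0597, 0.0088, -0.0001, 0.0006, 0.0051], [0.0712, 0.0592, 0.0089, -0.0001, 0.0006, 0.0051], [0.0717, 0.0586, 0.0089, -0.0001, 0.0006, 0.0051], [0.0721, 0.058, 0.009, -0.0001, 0.0006, 0.0051]]
[[0.0726, 0.0574, 0.0091, -0.0001, 0.0006, 0.0051], [0.0731, 0.0568, 0.0092, -0.0001, 0.0006, 0.0051], [0.0735, 0.0562, 0.0093, -0.0001, 0.0006, 0.0051], [0.0739, 0.0556, 0.0093, -0.0001, 0.0006, 0.0051], [0.0744, 0.0551, 0.0094, -0.0001, 0.0006, 0.0051]]
per row mm 37.20494372335563 deg 0.46401056869511353
```

>>> carry_out(
  moves=[
    [0.07,0.06,0.009,0,0,0.005],
    [0.071,0.06,0.009,0,0,0.005],
    [0.071,0.059,0.009,0,0,0.005],
    [0.072,0.059,0.009,0,0,0.005],
    [0.072,0.058,0.009,0,0,0.005],
  ],
  grip=0.8,
)

```text
t: 5.87
tcp_pos: [0.5401, -0.1156, 0.2132]
tcp_rot: [[-0.961, 0.277, -0.001], [0.277, 0.961, 0.001], [0.001, 0.0, -1.0]]
force: [0.7, 0.1, 0.5]
finger_gap: 0.0607
grasp_force: 0.0
```

>>> carry_out(
  moves=[
    [0.073,0.057,0.009,0,0,0.005],
    [0.073,0.057,0.009,0,0,0.005],
    [0.073,0.056,0.009,0,0,0.005],
    [0.074,0.055,0.009,0,0,0.005],
    [0.074,0.055,0.009,0,0,0.005],
  ],
)

```text
t: 6.28
tcp_pos: [0.4323, 0.0341, 0.1954]
tcp_rot: [[-0.949, 0.315, -0.0], [0.315, 0.949, 0.0], [0.001, 0.0, -1.0]]
force: [0.1, 0.8, 0.2]
finger_gap: 0.0681
grasp_force: 0.0
```

>>> carry_out(
  moves=[
    [0,0,0,0,0,0],
    [0,0,0,0,0,0],
    [0,0,0,0,0,0],
    [0,0,0,0,0,0],
    [0,0,0,0,0,0],
  ],
)

```text
t: 6.7
tcp_pos: [0.4345, 0.032, 0.1959]
tcp_rot: [[-0.949, 0.315, -0.0], [0.315, 0.949, 0.0], [0.0, -0.0, -1.0]]
force: [0.2, -0.4, -0.9]
finger_gap: 0.0685
grasp_force: 0.0
```

```bash
cat > m2.py <<'E'
import sys; from h import *
from scipy import ndimage
def objs(n,zl=.006,zh=.02,box=(.3,.75,-.4,.5),save=None,base=0):
    P=camera_params(n);i,d=get_image(n);X=cloud(n,d,P)
    if save: cv2.imwrite(save,i)
    hs=cv2.cvtColor(i,cv2.COLOR_BGR2HSV)
    z=X[...,2]-base
    m=(z>zl)&(z<zh)&(d>0)&(X[...,0]>box[0])&(X[...,0]<box[1])&(X[...,1]>box[2])&(X[...,1]<box[3])
    l,k=ndimage.label(m)
    for j in range(1,k+1):
        mm=l==j
        if mm.sum()<(100 if n!="wrist" else 1500): continue
        p=X[mm];c,(a,b),g=cv2.minAreaRect((p[:,:2]*1000).astype(np.float32))
        if a<b: a,b,g=b,a,g+90   # g = direction of long side
        g=(g+90)%180-90
        if a<300: print(n,"c",np.round(c,1),"size",round(a,1),round(b,1),"long dir",round(g,1),"z",np.median(p[:,2]).round(4),"sat",np.median(hs[...,1][mm]))
    return X,i
if __name__=="__main__":
    objs("wrist",save="pics/%s.png"%sys.argv[1]);objs("top")
E
python3 m2.py w1; python3 plan.py
```

```text
wrist c [428.8 253.4] size 61.7 40.6 long dir -89.4 z 0.0155 sat 235.0
wrist c [ 324.5 -113.3] size 60.9 40.3 long dir -84.8 z 0.0153 sat 218.0
wrist c [436.6 133.5] size 60.4 40.4 long dir -3.7 z 0.0155 sat 218.0
wrist c [435.9  32.2] size 60.5 40.1 long dir -18.5 z 0.0155 sat 10.0
wrist c [ 417.9 -162.5] size 180.7 26.1 long dir -83.6 z 0.0124 sat 10.0
wrist c [527.   44.8] size 292.3 2.4 long dir -83.5 z 0.0132 sat 148.0
top c [564.7 291.7] size 63.0 41.6 long dir -13.7 z 0.0155 sat 255.0
top c [438.5 380.4] size 61.2 41.3 long dir 25.3 z 0.015 sat 7.0
top c [429.3 254.9] size 60.7 38.3 long dir -90.0 z 0.0152 sat 255.0
top c [ 429.3 -259.3] size 100.7 25.8 long dir -83.7 z 0.0119 sat 7.0
top c [ 414.6 -129.2] size 115.4 25.8 long dir -83.6 z 0.012 sat 7.0
top c [342.9 382.2] size 41.8 41.7 long dir 36.4 z 0.0082 sat 7.0
top c [ 324.5 -112.5] size 60.3 40.6 long dir -84.8 z 0.0146 sat 250.0
t 6.8 pos [0.4343 0.0322 0.1959] psi 161.64 F [ 0.2  0.4 -0.3] gap 0.06817383637308105
```

View pics/w1.png

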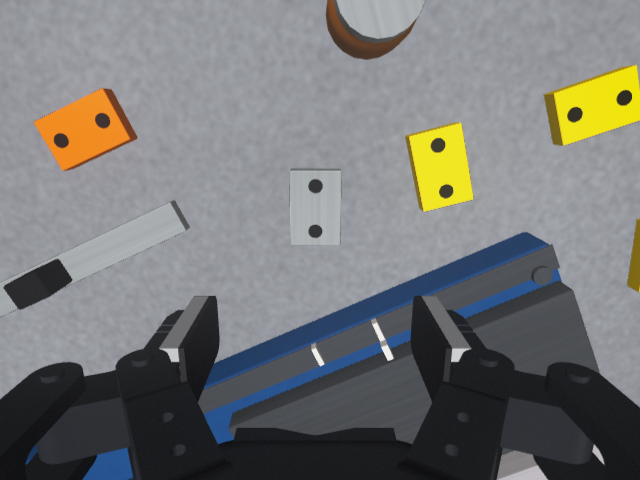

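The wrist view shows the grey two-hole plate at (315,207). Two views put it at (0.436, 0.032), z 0.015, with its long side at -18.5°. Descend and grasp it.

>>> carry_out(
  moves=[
    [-0.001,0,0.104,0,0,0],
    [-0.001,0,0.104,0,0,0],
    [-0.001,0,0.104,0,0,0],
    [-0.001,0,0.1,0,0,0],
    [0,0,0.0715,0,0,0],
  ],
)

```text
t: 7.22
tcp_pos: [0.4344, 0.0321, -0.0002]
tcp_rot: [[-0.949, 0.315, -0.003], [0.315, 0.949, 0.001], [0.003, -0.0, -1.0]]
force: [0.6, 0.3, 0.6]
finger_gap: 0.0682
grasp_force: 0.0
```

>>> carry_out(
  moves=[
    [0,0,0,0,0,0],
    [0,0,0,0,0,0],
    [0,0,0,0,0,0],
    [0,0,0,0,0,0],
    [0,0,0,0,0,0],
  ],
  grip=0.2,
)

```text
t: 7.63
tcp_pos: [0.4364, 0.032, 0.0042]
tcp_rot: [[-0.949, 0.314, 0.003], [0.314, 0.949, -0.001], [-0.003, 0.0, -1.0]]
force: [0.1, -1.0, -2.1]
finger_gap: 0.0385
grasp_force: 60.4
```

>>> carry_out(
  moves=[
    [0,0,0,0,0,0],
    [0,0,0,0,0,0],
    [0,0,0,0,0,0],
    [0,0,-0.01,0,0,0],
    [0,0,-0.02,0,0,0],
  ],
)

```text
t: 8.05
tcp_pos: [0.4351, 0.0323, 0.0148]
tcp_rot: [[-0.949, 0.314, -0.001], [0.314, 0.949, 0.0], [0.001, -0.0, -1.0]]
force: [-0.9, 0.5, -2.1]
finger_gap: 0.0385
grasp_force: 60.6
```

```bash
cat > fence.py <<'E'
from h import *
from scipy import ndimage
def fence(n):
    i,d=get_image(n);X=cloud(n,d)
    box=(X[...,0]>.5)&(X[...,0]<.75)&(X[...,1]>-.1)&(X[...,1]<.25)
    r=[]
    for lo,hi in((.072,.09),(.054,.066)):
        m=box&(X[...,2]>lo)&(X[...,2]<hi);l,k=ndimage.label(m);m=l==1+np.argmax(ndimage.sum(m,l,range(1,k+1)))
        p=X[m];b=p[:,:2]@np.array([[.9934,-.115],[.115,.9934]]).T # bed coords
        # edges: 3%..97% per slice
        q=[np.percentile(b[abs(b[:,1]-y)<.01][:,0],[1,99]) for y in np.linspace(b[:,1].min()+.05,b[:,1].max()-.05,5)]
        print(n,lo,"bed y range",np.percentile(b[:,1],[.2,99.8]).round(4),"x lo",np.round([a[0] for a in q],4),"x hi",np.round([a[1] for a in q],4))
fence("top");fence("scene")
E
python3 fence.py
```

```text
top 0.072 bed y range [0.0104 0.2828] x lo [0.6756 0.6661 0.6566 0.645  0.6347] x hi [0.6991 0.6899 0.6781 0.6689 0.6587]
top 0.054 bed y range [-0.013   0.2751] x lo [0.5663 0.5548 0.5435 0.5316 0.5202] x hi [0.6842 0.6727 0.6616 0.6503 0.6379]
scene 0.072 bed y range [0.0086 0.281 ] x lo [0.6765 0.6659 0.6567 0.6453 0.6351] x hi [0.6998 0.6893 0.6795 0.6686 0.6587]
scene 0.054 bed y range [-0.0143  0.2708] x lo [0.5671 0.5562 0.5432 0.5323 0.5213] x hi [0.6727 0.6625 0.65   0.6385 0.6271]
```

```bash
sed -i 's/\[\[.9934,-.115\],\[.115,.9934\]\]/[[.9934,.115],[-.115,.9934]]/' fence.py; python3 fence.py
```

```text
top 0.072 bed y range [-0.1492  0.1295] x lo [0.6733 0.6732 0.6735 0.6729 0.6726] x hi [0.693  0.6933 0.6942 0.6925 0.6925]
top 0.054 bed y range [-0.1495  0.1291] x lo [0.5596 0.5597 0.5582 0.5592 0.5588] x hi [0.6738 0.6739 0.6735 0.6737 0.6733]
scene 0.072 bed y range [-0.1515  0.1272] x lo [0.672  0.6733 0.6736 0.6721 0.6724] x hi [0.694  0.6935 0.6929 0.6926 0.6931]
scene 0.054 bed y range [-0.1514  0.127 ] x lo [0.5595 0.5601 0.557  0.559  0.5583] x hi [0.6613 0.6624 0.6625 0.6611 0.6618]
```

>>> carry_out(
  moves=[
    [0,0,-0.09,0,0,0],
    [0,0,-0.1,0,0,0],
    [0,0,-0.1,0,0,0],
    [0,0,0,0,0,0],
    [0,0,0,0,0,0],
  ],
)

```text
t: 8.67
tcp_pos: [0.4362, 0.0321, 0.1319]
tcp_rot: [[-0.949, 0.314, 0.004], [0.314, 0.949, -0.001], [-0.004, 0.0, -1.0]]
force: [-0.2, 0.8, -4.0]
finger_gap: 0.0383
grasp_force: 62.4
```

```bash
python3 plan.py 10 186.6 .6389 .0030 .085;
```

```text
t 8.6667 pos [0.4362 0.0321 0.1319] psi 161.7 F [-0.2  0.8 -4. ] gap 0.03832536299371578
[[-0.0504, 0.009, 0.0119, 0.0, 0.0002, -0.0277], [-0.0507, 0.0068, 0.0119, 0.0, 0.0002, -0.0277], [-0.051, 0.0046, 0.0119, 0.0, 0.0002, -0.0277], [-0.0511, 0.0024, 0.0119, 0.0, 0.0002, -0.0277], [-0.0512, 0.0001, 0.0118, 0.0, 0.0002, -0.0277]]
[[-0.0511, -0.0021, 0.0118, 0.0, 0.0002, -0.0277], [-0.051, -0.0043, 0.0118, 0.0, 0.0002, -0.0277], [-0.0508, -0.0065, 0.0118, 0.0, 0.0002, -0.0277], [-0.0504, -0.0087, 0.0118, 0.0, 0.0002, -0.0277], [-0.05, -0.0109, 0.0117, 0.0, 0.0002, -0.0277]]
per row mm 21.01016206515172 deg 2.4902495987576856
```

>>> carry_out(
  moves=[
    [-0.05,0.009,0.012,0,0,-0.0277],
    [-0.051,0.007,0.012,0,0,-0.0277],
    [-0.051,0.005,0.012,0,0,-0.0277],
    [-0.051,0.002,0.012,0,0,-0.0277],
    [-0.051,0,0.012,0,0,-0.0277],
  ],
)

```text
t: 9.08
tcp_pos: [0.5365, 0.0178, 0.104]
tcp_rot: [[-0.995, 0.1, -0.004], [0.1, 0.995, 0.001], [0.004, 0.0, -1.0]]
force: [-0.3, 0.1, -2.3]
finger_gap: 0.0381
grasp_force: 62.4
```

>>> carry_out(
  moves=[
    [-0.051,-0.002,0.012,0,0,-0.0277],
    [-0.051,-0.004,0.012,0,0,-0.0277],
    [-0.051,-0.007,0.012,0,0,-0.0277],
    [-0.05,-0.009,0.011,0,0,-0.0277],
    [-0.05,-0.011,0.011,0,0,-0.0277],
  ],
)

```text
t: 9.5
tcp_pos: [0.6376, 0.003, 0.0802]
tcp_rot: [[-0.993, -0.117, -0.004], [-0.117, 0.993, 0.001], [0.004, 0.001, -1.0]]
force: [0.1, -0.3, -3.6]
finger_gap: 0.0382
grasp_force: 62.4
```

>>> carry_out(
  moves=[
    [0,0,0,0,0,0],
    [0,0,0,0,0,0],
    [0,0,0,0,0,0],
    [0,0,0,0,0,0],
    [0,0,0,0,0,0],
  ],
)

```text
t: 9.92
tcp_pos: [0.6373, 0.0032, 0.0834]
tcp_rot: [[-0.993, -0.115, -0.001], [-0.115, 0.993, 0.0], [0.001, 0.0, -1.0]]
force: [-0.4, -0.5, -2.9]
finger_gap: 0.0386
grasp_force: 62.4
```

```bash
python3 plan.py 5 186.6 .6389 .0030 .0640;
```

```text
t 9.9167 pos [0.6373 0.0032 0.0834] psi -173.38 F [-0.4 -0.5 -2.9] gap 0.038563139602832044
[[-0.0008, -0.0002, 0.0097, 0.0, -0.0001, 0.0], [-0.0008, -0.0002, 0.0097, 0.0, -0.0001, 0.0], [-0.0008, -0.0002, 0.0097, 0.0, -0.0001, 0.0], [-0.0008, -0.0002, 0.0097, 0.0, -0.0001, 0.0], [-0.0008, -0.0002, 0.0097, 0.0, -0.0001, 0.0]]
per row mm 3.899761676833288 deg 0.007426163676500193
```

>>> carry_out(
  moves=[
    [0,0,0.012,0,0,0],
    [0,0,0.012,0,0,0],
    [0,0,0.012,0,0,0],
    [0,0,0.012,0,0,0],
    [0,0,0.002,0,0,0],
  ],
)

```text
t: 10.33
tcp_pos: [0.6377, 0.003, 0.0639]
tcp_rot: [[-0.993, -0.115, -0.0], [-0.115, 0.993, -0.0], [0.0, 0.0, -1.0]]
force: [-5.9, 1.4, 10.8]
finger_gap: 0.0381
grasp_force: 63.8
```

>>> carry_out(
  moves=[
    [0,0,0.001,0,0,0],
    [-0.005,0,0,0,0,0],
    [-0.005,0,0,0,0,0],
    [-0.005,0,0,0,0,0],
    [0,0,0,0,0,0],
  ],
)

```text
t: 10.75
tcp_pos: [0.6438, 0.0036, 0.0639]
tcp_rot: [[-0.993, -0.115, -0.0], [-0.115, 0.993, -0.0], [0.0, -0.0, -1.0]]
force: [-4.5, -0.7, 6.7]
finger_gap: 0.0383
grasp_force: 63.5
```

>>> carry_out(
  moves=[
    [-0.003,0,0,0,0,0],
    [-0.003,0,0,0,0,0],
    [-0.003,0,0,0,0,0],
    [0,0,0,0,0,0],
    [0,0,0,0,0,0],
  ],
)

```text
t: 11.17
tcp_pos: [0.6472, 0.004, 0.0639]
tcp_rot: [[-0.993, -0.115, -0.0], [-0.115, 0.993, -0.0], [0.0, -0.0, -1.0]]
force: [-6.0, -0.2, 6.4]
finger_gap: 0.0382
grasp_force: 63.5
```

>>> carry_out(
  moves=[
    [-0.003,0,0,0,0,0],
    [-0.003,0,0,0,0,0],
    [0,0,0,0,0,0],
    [0,0,0,0,0,0],
    [0,0,0,0,0,0],
  ],
)

```text
t: 11.58
tcp_pos: [0.6478, 0.004, 0.0638]
tcp_rot: [[-0.993, -0.116, -0.006], [-0.116, 0.993, -0.001], [0.006, -0.0, -1.0]]
force: [-16.2, -1.2, 13.5]
finger_gap: 0.0381
grasp_force: 64.2
```

Contact: the force rose to 16 N at bed x 0.644, against 0.643 expected. Release and go up.

>>> carry_out(
  moves=[
    [0,0,0,0,0,0],
    [0,0,0,0,0,0],
    [0,0,0,0,0,0],
    [0,0,0,0,0,0],
    [0,0,0,0,0,0],
  ],
  grip=0.75,
)

```text
t: 12.0
tcp_pos: [0.6499, 0.0044, 0.063]
tcp_rot: [[-0.993, -0.115, 0.0], [-0.115, 0.993, 0.0], [-0.0, -0.0, -1.0]]
force: [0.2, 0.5, 1.3]
finger_gap: 0.064
grasp_force: 0.0
```

>>> carry_out(
  moves=[
    [0,0,-0.05,0,0,0],
    [0,0,-0.08,0,0,0],
    [0,0,-0.08,0,0,0],
    [0.03,0,-0.08,0,0,0],
    [0.06,0,-0.05,0,0,0],
  ],
)

```text
t: 12.42
tcp_pos: [0.6154, 0.0001, 0.2021]
tcp_rot: [[-0.993, -0.116, 0.005], [-0.116, 0.993, -0.001], [-0.005, -0.001, -1.0]]
force: [-0.6, -0.5, 0.0]
finger_gap: 0.0639
grasp_force: 0.0
```

```bash
cat > plates.py <<'E'
from m2 import *; from scipy import ndimage
def tabl(n):
    P=camera_params(n);i,d=get_image(n);X=cloud(n,d,P);Z=X[...,2]
    B=X[...,:2]@np.array([[.9934,.115],[-.115,.9934]]).T
    m=(Z>.066)&(Z<.078)&(B[...,0]>.54)&(B[...,0]<.672)&(abs(B[...,1]+.01)<.14)
    l,k=ndimage.label(m)
    for j in range(1,k+1):
        mm=l==j
        if mm.sum()<80: continue
        c,(a,b),g=cv2.minAreaRect((B[mm]*1000).astype(np.float32))
        if a<b:a,b,g=b,a,g+90
        print(n,"tbl c bed",np.round(c,1),round(a,1),round(b,1),"dir rel",round((g+90)%180-90,1),"z",np.median(Z[mm]).round(4))
if __name__=="__main__":
    tabl("top");tabl("scene");tabl("wrist");objs("top");objs("scene")
E
python3 plates.py; python3 plan.py 15 206 .4377 .3800 .2
```

```text
scene tbl c bed [641.5 -71.1] 57.9 39.4 dir rel 0.4 z 0.074
wrist tbl c bed [642.6 -70.5] 58.8 40.0 dir rel 0.1 z 0.0755
top c [563.1 292.4] size 59.8 43.3 long dir -14.6 z 0.0151 sat 255.0
top c [437.2 380.3] size 61.9 41.9 long dir 26.0 z 0.0151 sat 7.0
top c [429.3 254.6] size 61.0 38.3 long dir -90.0 z 0.0148 sat 255.0
top c [ 429.3 -260.3] size 101.3 25.8 long dir -83.8 z 0.0119 sat 8.0
top c [ 414.4 -128.7] size 115.1 27.8 long dir -82.5 z 0.0119 sat 7.0
top c [330.7 368.1] size 84.8 37.1 long dir 47.2 z 0.0081 sat 7.0
top c [ 324.7 -113.3] size 61.9 40.3 long dir -85.0 z 0.0147 sat 251.0
scene c [ 325.1 -115.1] size 59.2 43.7 long dir -84.3 z 0.0138 sat 239.0
scene c [ 423.8 -212.8] size 200.5 30.4 long dir -83.6 z 0.011 sat 16.0
scene c [435.9 132.9] size 65.0 40.0 long dir -4.0 z 0.0142 sat 255.0
scene c [428.  252.4] size 60.1 43.6 long dir 89.5 z 0.0138 sat 255.0
scene c [437.  378.6] size 61.4 43.7 long dir 23.9 z 0.0138 sat 16.0
scene c [562.3 290.3] size 63.5 40.4 long dir -14.7 z 0.0139 sat 255.0
t 12.6667 pos [6.141e-01 3.000e-04 1.983e-01] psi -173.38 F [ 0.4 -0.2  0.1] gap 0.06411277362936067
[[0.0219, 0.0663, -0.0002, 0.0, 0.0, -0.0144], [0.0204, 0.0667, -0.0003, 0.0, 0.0, -0.0144], [0.0189, 0.0672, -0.0003, 0.0, 0.0, -0.0144], [0.0174, 0.0676, -0.0003, 0.0, 0.0, -0.0144], [0.0159, 0.068, -0.0003, 0.0, 0.0, -0.0144]]
[[0.0143, 0.0683, -0.0003, 0.0, 0.0, -0.0144], [0.0128, 0.0686, -0.0003, 0.0, 0.0, -0.0144], [0.0112, 0.0689, -0.0003, 0.0, 0.0, -0.0144], [0.0097, 0.0691, -0.0003, 0.0, 0.0, -0.0144], [0.0081, 0.0693, -0.0003, 0.0, 0.0, -0.0144]]
[[0.0065, 0.0695, -0.0003, 0.0, 0.0, -0.0144], [0.005, 0.0696, -0.0003, 0.0, 0.0, -0.0144], [0.0034, 0.0697, -0.0003, 0.0, 0.0, -0.0144], [0.0018, 0.0698, -0.0003, 0.0, 0.0, -0.0144], [0.0003, 0.0698, -0.0003, 0.0, 0.0, -0.0144]]
per row mm 27.91437272689942 deg 1.2921645045279648
```

The placed plate reads square and flush. Go on to the far plate.

>>> carry_out(
  moves=[
    [0.022,0.066,0,0,0,-0.0144],
    [0.02,0.067,0,0,0,-0.0144],
    [0.019,0.067,0,0,0,-0.0144],
    [0.017,0.068,0,0,0,-0.0144],
    [0.016,0.068,0,0,0,-0.0144],
  ],
  grip=0.8,
)

```text
t: 13.08
tcp_pos: [0.5548, 0.1281, 0.1974]
tcp_rot: [[-0.974, -0.228, -0.003], [-0.228, 0.974, 0.0], [0.002, 0.001, -1.0]]
force: [0.2, -0.0, 0.2]
finger_gap: 0.0684
grasp_force: 0.0
```

>>> carry_out(
  moves=[
    [0.014,0.068,0,0,0,-0.0144],
    [0.013,0.069,0,0,0,-0.0144],
    [0.011,0.069,0,0,0,-0.0144],
    [0.01,0.069,0,0,0,-0.0144],
    [0.008,0.069,0,0,0,-0.0144],
  ],
)

```text
t: 13.5
tcp_pos: [0.4959, 0.2547, 0.1975]
tcp_rot: [[-0.942, -0.336, -0.002], [-0.336, 0.942, -0.001], [0.002, 0.0, -1.0]]
force: [1.0, 0.7, -0.3]
finger_gap: 0.0685
grasp_force: 0.0
```

>>> carry_out(
  moves=[
    [0.007,0.07,0,0,0,-0.0144],
    [0.005,0.07,0,0,0,-0.0144],
    [0.003,0.07,0,0,0,-0.0144],
    [0.002,0.07,0,0,0,-0.0144],
    [0,0.07,0,0,0,-0.0144],
  ],
)

```text
t: 13.92
tcp_pos: [0.4366, 0.382, 0.1974]
tcp_rot: [[-0.898, -0.441, -0.002], [-0.441, 0.898, -0.001], [0.002, -0.0, -1.0]]
force: [0.2, 0.7, 0.6]
finger_gap: 0.0681
grasp_force: 0.0
```

>>> carry_out(
  moves=[
    [0,0,0,0,0,0],
    [0,0,0,0,0,0],
    [0,0,0,0,0,0],
    [0,0,0,0,0,0],
    [0,0,0,0,0,0],
  ],
)

```text
t: 14.33
tcp_pos: [0.438, 0.3798, 0.1988]
tcp_rot: [[-0.899, -0.438, -0.0], [-0.438, 0.899, -0.0], [0.0, -0.0, -1.0]]
force: [-0.1, -0.2, 0.2]
finger_gap: 0.0686
grasp_force: 0.0
```

```bash
python3 m2.py w2; python3 plan.py 5 204.8 .4370 .3800 .0025
```

```text
wrist c [327.9 363. ] size 96.1 37.8 long dir 47.9 z 0.0077 sat 10.0
wrist c [436.3 135.2] size 60.4 39.7 long dir -3.5 z 0.0152 sat 236.0
wrist c [428.5 254. ] size 60.5 40.4 long dir -89.5 z 0.0154 sat 222.0
wrist c [592.8 198.6] size 184.7 46.3 long dir 21.4 z 0.0131 sat 138.0
wrist c [438.6 379.7] size 60.5 39.7 long dir 25.1 z 0.0155 sat 10.0
wrist c [563.3 291.2] size 61.3 40.0 long dir -14.8 z 0.0155 sat 225.0
top c [563.1 292.3] size 60.0 41.4 long dir -15.2 z 0.0149 sat 255.0
top c [438.7 380.6] size 61.6 41.7 long dir 25.0 z 0.0153 sat 7.0
top c [436.3 134.9] size 60.0 40.4 long dir -3.5 z 0.0151 sat 255.0
top c [429.  254.9] size 61.4 38.5 long dir -89.1 z 0.015 sat 255.0
top c [ 429.4 -260.6] size 101.8 25.8 long dir -83.6 z 0.0118 sat 7.0
top c [ 414.6 -129. ] size 115.3 25.9 long dir -83.7 z 0.0118 sat 7.0
top c [341.  379.6] size 52.7 37.2 long dir 46.8 z 0.0082 sat 7.0
top c [ 324.7 -112.4] size 60.1 40.0 long dir -84.7 z 0.0147 sat 249.0
t 14.4333 pos [0.4378 0.3799 0.1991] psi -154.01 F [-0.5 -0.2 -0.3] gap 0.06861309673466119
[[0.0004, 0.0002, 0.0983, 0.0, 0.0, 0.0027], [0.0004, 0.0002, 0.0983, 0.0, 0.0, 0.0027], [0.0004, 0.0002, 0.0983, 0.0, 0.0, 0.0027], [0.0004, 0.0002, 0.0983, 0.0, 0.0, 0.0027], [0.0004, 0.0002, 0.0983, 0.0, 0.0, 0.0027]]
per row mm 39.31067414838912 deg 0.2387358618770822
```

>>> carry_out(
  moves=[
    [-0.002,0,0.104,0,0,0.01],
    [0,0,0.104,0,0,0],
    [0,0,0.104,0,0,0],
    [0,0,0.1,0,0,0],
    [0,0,0.079,0,0,0],
  ],
)

```text
t: 14.85
tcp_pos: [0.4374, 0.38, -0.0001]
tcp_rot: [[-0.905, -0.425, -0.002], [-0.425, 0.905, -0.001], [0.002, -0.0, -1.0]]
force: [1.3, 0.1, 0.5]
finger_gap: 0.068
grasp_force: 0.0
```

>>> carry_out(
  moves=[
    [0,0,0,0,0,0],
    [0,0,0,0,0,0],
    [0,0,0,0,0,0],
    [0,0,0,0,0,0],
    [0,0,0,0,0,0],
  ],
  grip=0.2,
)

```text
t: 15.27
tcp_pos: [0.4389, 0.3813, 0.0045]
tcp_rot: [[-0.905, -0.425, 0.003], [-0.425, 0.905, 0.001], [-0.003, 0.0, -1.0]]
force: [0.2, 0.0, -2.3]
finger_gap: 0.0382
grasp_force: 62.5
```

>>> carry_out(
  moves=[
    [0,0,0,0,0,0],
    [0,0,-0.02,0,0,0],
    [0,0,-0.1,0,0,0],
    [0,0,-0.1,0,0,0],
    [0,0,-0.1,0,0,0],
  ],
)

```text
t: 15.68
tcp_pos: [0.4377, 0.3807, 0.133]
tcp_rot: [[-0.905, -0.425, -0.0], [-0.425, 0.905, -0.0], [0.0, 0.0, -1.0]]
force: [0.5, 0.7, -2.2]
finger_gap: 0.038
grasp_force: 62.5
```

```bash
python3 - <<'E'
bx,by=.6732-.038,-.0105+.06
print(bx*.9934-by*.115,bx*.115+by*.9934)
E
python3 plan.py 15 186.6 .6253 .1222 .085
```

```text
0.62531518 0.1222213
t 15.6833 pos [0.4377 0.3807 0.133 ] psi -154.83 F [ 0.5  0.7 -2.2] gap 0.03804654836687017
[[-0.01, -0.0523, 0.008, 0.0, 0.0, 0.0138], [-0.0111, -0.0521, 0.008, 0.0, 0.0, 0.0138], [-0.0122, -0.0518, 0.008, 0.0, 0.0, 0.0138], [-0.0134, -0.0515, 0.008, 0.0, 0.0, 0.0138], [-0.0145, -0.0512, 0.008, 0.0, 0.0, 0.0138]]
[[-0.0156, -0.0509, 0.008, 0.0, 0.0, 0.0138], [-0.0167, -0.0506, 0.008, 0.0, 0.0, 0.0138], [-0.0178, -0.0502, 0.008, 0.0, 0.0, 0.0138], [-0.0188, -0.0498, 0.008, 0.0, 0.0, 0.0138], [-0.0199, -0.0494, 0.008, 0.0, 0.0, 0.0138]]
[[-0.021, -0.0489, 0.008, 0.0, 0.0, 0.0138], [-0.022, -0.0485, 0.008, 0.0, 0.0, 0.0138], [-0.0231, -0.048, 0.008, 0.0, 0.0, 0.0138], [-0.0241, -0.0475, 0.008, 0.0, 0.0, 0.0138], [-0.0251, -0.0469, 0.008, 0.0, 0.0, 0.0138]]
per row mm 21.532308827190388 deg 1.2376959406836165
```

>>> carry_out(
  moves=[
    [-0.01,-0.052,0.008,0,0,0.0138],
    [-0.011,-0.052,0.008,0,0,0.0138],
    [-0.012,-0.052,0.008,0,0,0.0138],
    [-0.013,-0.052,0.008,0,0,0.0138],
    [-0.015,-0.051,0.008,0,0,0.0138],
  ],
)

```text
t: 16.1
tcp_pos: [0.501, 0.2938, 0.1154]
tcp_rot: [[-0.946, -0.324, 0.001], [-0.324, 0.946, 0.0], [-0.001, 0.0, -1.0]]
force: [0.6, 0.5, -2.7]
finger_gap: 0.0383
grasp_force: 62.5
```

>>> carry_out(
  moves=[
    [-0.016,-0.051,0.008,0,0,0.0138],
    [-0.017,-0.051,0.008,0,0,0.0138],
    [-0.018,-0.05,0.008,0,0,0.0138],
    [-0.019,-0.05,0.008,0,0,0.0138],
    [-0.02,-0.049,0.008,0,0,0.0138],
  ],
)

```text
t: 16.52
tcp_pos: [0.5641, 0.2077, 0.0993]
tcp_rot: [[-0.976, -0.22, 0.0], [-0.22, 0.976, 0.0], [-0.0, 0.0, -1.0]]
force: [1.1, 0.3, -2.4]
finger_gap: 0.0384
grasp_force: 62.5
```

>>> carry_out(
  moves=[
    [-0.021,-0.049,0.008,0,0,0.0138],
    [-0.022,-0.048,0.008,0,0,0.0138],
    [-0.023,-0.048,0.008,0,0,0.0138],
    [-0.024,-0.048,0.008,0,0,0.0138],
    [-0.025,-0.047,0.008,0,0,0.0138],
  ],
)

```text
t: 16.93
tcp_pos: [0.6265, 0.1214, 0.0833]
tcp_rot: [[-0.994, -0.113, 0.0], [-0.113, 0.994, 0.0], [-0.0, 0.0, -1.0]]
force: [0.2, 0.1, -2.1]
finger_gap: 0.0381
grasp_force: 62.6
```

>>> carry_out(
  moves=[
    [0,0,0,0,0,0],
    [0,0,0,0,0,0],
    [0,0,0,0,0,0],
    [0,0,0,0,0,0],
    [0,0,0,0,0,0],
  ],
)

```text
t: 17.35
tcp_pos: [0.6257, 0.1231, 0.0831]
tcp_rot: [[-0.993, -0.115, 0.0], [-0.115, 0.993, 0.0], [-0.0, 0.0, -1.0]]
force: [0.0, 0.2, -2.7]
finger_gap: 0.0383
grasp_force: 62.5
```

```bash
python3 plan.py 5 186.6 .6253 .1222 .0640
```

```text
t 17.35 pos [0.6257 0.1231 0.0831] psi -173.39 F [ 0.   0.2 -2.7] gap 0.03826704127615254
[[0.0002, -0.0004, 0.0096, 0.0, 0.0, 0.0], [0.0002, -0.0004, 0.0096, 0.0, 0.0, 0.0], [0.0002, -0.0004, 0.0096, 0.0, 0.0, 0.0], [0.0002, -0.0004, 0.0096, 0.0, 0.0, 0.0], [0.0002, -0.0004, 0.0096, 0.0, 0.0, 0.0]]
per row mm 3.8280295932568267 deg 0.0030404127932331373
```

>>> carry_out(
  moves=[
    [0,0,0.012,0,0,0],
    [0,0,0.012,0,0,0],
    [0,0,0.012,0,0,0],
    [0,0,0.011,0,0,0],
    [0,0,0.002,0,0,0],
  ],
)

```text
t: 17.77
tcp_pos: [0.6258, 0.1224, 0.0642]
tcp_rot: [[-0.993, -0.114, -0.0], [-0.114, 0.993, -0.0], [0.0, -0.0, -1.0]]
force: [-8.9, -0.7, 15.3]
finger_gap: 0.0379
grasp_force: 64.6
```

>>> carry_out(
  moves=[
    [0,0,0,0,0,0],
    [-0.006,0,0,0,0,0],
    [-0.006,0,0,0,0,0],
    [-0.005,0,0,0,0,0],
    [0,0,0,0,0,0],
  ],
)

```text
t: 18.18
tcp_pos: [0.6326, 0.1231, 0.0642]
tcp_rot: [[-0.993, -0.114, -0.001], [-0.114, 0.993, -0.0], [0.001, -0.0, -1.0]]
force: [-7.4, -1.0, 9.8]
finger_gap: 0.0379
grasp_force: 64.0
```

>>> carry_out(
  moves=[
    [-0.003,0,0,0,0,0],
    [-0.002,0,0,0,0,0],
    [0,0,0,0,0,0],
    [0,0,0,0,0,0],
    [0,0,0,0,0,0],
  ],
)

```text
t: 18.6
tcp_pos: [0.6342, 0.1233, 0.0642]
tcp_rot: [[-0.993, -0.114, -0.001], [-0.114, 0.993, -0.0], [0.001, -0.0, -1.0]]
force: [-8.9, -0.9, 10.7]
finger_gap: 0.0378
grasp_force: 64.1
```

>>> carry_out(
  moves=[
    [-0.002,0,0,0,0,0],
    [-0.002,0,0,0,0,0],
    [0,0,0,0,0,0],
    [0,0,0,0,0,0],
    [0,0,0,0,0,0],
  ],
)

```text
t: 19.02
tcp_pos: [0.6342, 0.1233, 0.0642]
tcp_rot: [[-0.993, -0.114, -0.006], [-0.114, 0.993, -0.001], [0.006, -0.0, -1.0]]
force: [-18.1, -2.4, 16.1]
finger_gap: 0.0382
grasp_force: 64.7
```

Contact with the fence (18 N, no further travel). Release and lift.

>>> carry_out(
  moves=[
    [0,0,0,0,0,0],
    [0,0,0,0,0,0],
    [0,0,0,0,0,0],
    [0,0,0,0,0,0],
    [0,0,0,0,0,0],
  ],
  grip=0.75,
)

```text
t: 19.43
tcp_pos: [0.6365, 0.1235, 0.063]
tcp_rot: [[-0.994, -0.114, 0.0], [-0.114, 0.994, 0.0], [-0.0, 0.0, -1.0]]
force: [-0.4, -0.6, -0.5]
finger_gap: 0.064
grasp_force: 0.0
```

>>> carry_out(
  moves=[
    [0,0,-0.05,0,0,0],
    [0,0,-0.08,0,0,0],
    [0,0,-0.08,0,0,0],
    [0.03,0,-0.08,0,0,0],
    [0.09,0,-0.05,0,0,0],
  ],
)

```text
t: 19.85
tcp_pos: [0.5911, 0.1177, 0.2018]
tcp_rot: [[-0.994, -0.113, 0.006], [-0.113, 0.994, 0.0], [-0.006, -0.001, -1.0]]
force: [1.0, -0.7, -0.8]
finger_gap: 0.0642
grasp_force: 0.0
```

```bash
python3 plates.py; python3 white.py; python3 plan.py 15 186.4 .422 -.192 .2
```

```text
top tbl c bed [642.4 -68. ] 59.1 41.7 dir rel -0.0 z 0.0748
scene tbl c bed [641.3 -71.1] 59.7 39.4 dir rel 0.4 z 0.0742
scene tbl c bed [642.3  48.8] 60.5 41.8 dir rel -2.1 z 0.0741
wrist tbl c bed [642.5  49.7] 59.0 40.0 dir rel -0.0 z 0.0755
wrist tbl c bed [642.5 -70.1] 59.0 40.9 dir rel -0.1 z 0.0754
top c [435.6 127.9] size 59.8 27.4 long dir -1.9 z 0.0148 sat 255.0
top c [ 429.4 -260.6] size 101.8 25.8 long dir -83.6 z 0.0116 sat 8.0
top c [ 414.6 -129.2] size 115.4 25.8 long dir -83.7 z 0.0119 sat 7.0
top c [339.9 378.3] size 54.6 37.3 long dir 47.9 z 0.008 sat 6.0
top c [ 324.8 -112.4] size 60.0 40.1 long dir -84.7 z 0.0147 sat 250.0
scene c [ 324.6 -114.6] size 59.5 44.8 long dir -85.6 z 0.0139 sat 238.0
scene c [ 420.9 -193.4] size 240.4 31.3 long dir -83.6 z 0.0111 sat 16.0
scene c [439.8 132.5] size 53.7 39.9 long dir -3.7 z 0.0142 sat 255.0
scene c [427.3 252.6] size 59.6 41.7 long dir -89.1 z 0.0137 sat 255.0
scene c [562.8 290.2] size 61.9 40.6 long dir -15.3 z 0.0138 sat 255.0
top 295.9 223.4 237 [0.5433 0.052  0.052 ] bed y -0.0108
top 318.1 223.9 103 [5.418e-01 3.0
[... 346 characters left out ...]
5, -0.0482, -0.0003, 0.0, -0.0001, 0.0001], [0.0335, -0.0482, -0.0003, 0.0, -0.0001, 0.0001], [0.0335, -0.0482, -0.0003, 0.0, -0.0001, 0.0001]]
[[0.0335, -0.0482, -0.0003, 0.0, -0.0001, 0.0001], [0.0335, -0.0482, -0.0003, 0.0, -0.0001, 0.0001], [0.0335, -0.0482, -0.0003, 0.0, -0.0001, 0.0001], [0.0335, -0.0482, -0.0003, 0.0, -0.0001, 0.0001], [0.0335, -0.0482, -0.0003, 0.0, -0.0001, 0.0001]]
[[0.0335, -0.0482, -0.0003, 0.0, -0.0001, 0.0001], [0.0335, -0.0482, -0.0003, 0.0, -0.0001, 0.0001], [0.0334, -0.0482, -0.0003, 0.0, -0.0001, 0.0001], [0.0334, -0.0482, -0.0003, 0.0, -0.0001, 0.0001], [0.0334, -0.0482, -0.0003, 0.0, -0.0001, 0.0001]]
per row mm 23.470749241667143 deg 0.009894107973914774
```

Both plates are flush and square at the load mark. Now the straightedge.

>>> carry_out(
  moves=[
    [0.05,-0.0723,0,0,0,0],
    [0.05,-0.0723,0,0,0,0],
    [0.05,-0.0723,0,0,0,0],
    [0.05,-0.0723,0,0,0,0],
    [0.05,-0.0723,0,0,0,0],
  ],
)

```text
t: 20.62
tcp_pos: [0.5052, -0.0384, 0.1982]
tcp_rot: [[-0.993, -0.114, -0.001], [-0.114, 0.993, 0.0], [0.001, 0.001, -1.0]]
force: [0.4, -0.8, 0.4]
finger_gap: 0.0638
grasp_force: 0.0
```

>>> carry_out(
  moves=[
    [0.05,-0.0723,0,0,0,0],
    [0.05,-0.0723,0,0,0,0],
    [0.05,-0.0723,0,0,0,0],
    [0.05,-0.0723,0,0,0,0],
    [0.05,-0.0723,0,0,0,0],
  ],
)

```text
t: 21.03
tcp_pos: [0.4222, -0.1937, 0.1985]
tcp_rot: [[-0.993, -0.114, -0.001], [-0.114, 0.993, 0.001], [0.001, 0.001, -1.0]]
force: [1.7, -0.6, 0.9]
finger_gap: 0.064
grasp_force: 0.0
```

>>> carry_out(
  moves=[
    [0,0,0,0,0,0],
    [0,0,0,0,0,0],
    [0,0,0,0,0,0],
    [0,0,0,0,0,0],
    [0,0,0,0,0,0],
  ],
)

```text
t: 21.45
tcp_pos: [0.4234, -0.1912, 0.1989]
tcp_rot: [[-0.993, -0.116, -0.0], [-0.116, 0.993, 0.0], [0.0, 0.0, -1.0]]
force: [-0.4, 0.3, -0.8]
finger_gap: 0.064
grasp_force: 0.0
```

```bash
python3 - <<'E'
from m2 import *
objs("wrist",.006,.06,save="pics/w3.png");objs("wrist",.035,.06)
E
python3 plan.py
```

```text
wrist c [ 324.8 -113.9] size 60.4 40.0 long dir -84.8 z 0.0155 sat 221.0
wrist c [ 421.5 -192.4] size 240.3 26.5 long dir -83.7 z 0.0126 sat 10.0
wrist c [542.2  44.3] size 138.1 32.4 long dir -83.8 z 0.0289 sat 166.0
wrist c [ 581.1 -172.7] size 182.4 71.4 long dir -88.2 z 0.0405 sat 182.0
wrist c [ 581.2 -172.7] size 182.0 71.3 long dir -88.4 z 0.0408 sat 183.0
t 21.55 pos [ 0.4233 -0.1914  0.199 ] psi -173.38 F [ 0.3 -0.2  1.2] gap 0.06400888662276963
```

View pics/w3.png

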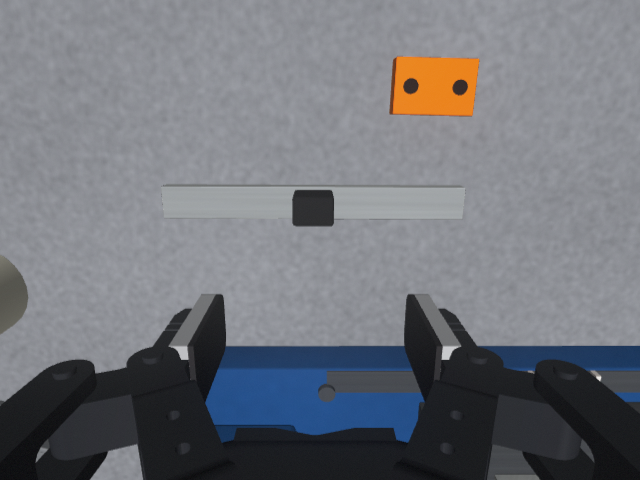

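The block is at (313,207) in the wrist view. The straightedge is whole at (0.4215, -0.1924), z 0.0126.

>>> carry_out(
  moves=[
    [0.0047,-0.002,0.104,0,0,0],
    [0,0,0.104,0,0,0],
    [0,0,0.104,0,0,0],
    [0,0,0.09,0,0,0],
    [0,0,0.05,0,0,0],
  ],
)

```text
t: 21.97
tcp_pos: [0.4198, -0.1915, 0.0149]
tcp_rot: [[-0.993, -0.115, -0.004], [-0.115, 0.993, 0.003], [0.003, 0.003, -1.0]]
force: [-0.7, 0.4, -0.0]
finger_gap: 0.0639
grasp_force: 0.0
```

>>> carry_out(
  moves=[
    [0,0,0,0,0,0],
    [0,0,0,0,0,0],
    [0,0,0,0,0,0],
    [0,0,0,0,0,0],
    [0,0,0,0,0,0],
  ],
  grip=0.1,
)

```text
t: 22.38
tcp_pos: [0.422, -0.1935, 0.0199]
tcp_rot: [[-0.993, -0.114, 0.003], [-0.114, 0.993, -0.002], [-0.002, -0.002, -1.0]]
force: [1.6, 2.6, 6.4]
finger_gap: 0.029
grasp_force: 61.3
```

>>> carry_out(
  moves=[
    [0,0,0,0,0,0],
    [0,0,-0.02,0,0,0],
    [0,0,-0.1,0,0,0],
    [0,0,-0.1,0,0,0],
    [0,0,-0.08,0,0,0],
  ],
)

```text
t: 22.8
tcp_pos: [0.4209, -0.193, 0.1412]
tcp_rot: [[-0.993, -0.114, 0.001], [-0.114, 0.993, -0.001], [-0.001, -0.001, -1.0]]
force: [0.8, -0.5, -5.6]
finger_gap: 0.0287
grasp_force: 62.8
```

```bash
python3 - <<'E'
bx,by=.6735-.073-.012,-.0105
print(bx*.9934-by*.115,bx*.115+by*.9934)
E
python3 plan.py 10 186.6 .5858 .0572 .120;python3 - <<'E'
from m2 import *
objs("scene",.09,.14,box=(.3,.6,-.4,.1))
E
```

```text
0.5858234 0.0572468
t 22.8 pos [ 0.4209 -0.193   0.1412] psi -173.46 F [ 0.8 -0.5 -5.6] gap 0.028699802862739206
[[-0.0481, 0.0575, 0.0053, -0.0001, 0.0, -0.0001], [-0.0481, 0.0574, 0.0053, -0.0001, 0.0, -0.0001], [-0.0481, 0.0574, 0.0053, -0.0001, 0.0, -0.0001], [-0.0481, 0.0574, 0.0053, -0.0001, 0.0, -0.0001], [-0.0481, 0.0574, 0.0053, -0.0001, 0.0, -0.0001]]
[[-0.0481, 0.0574, 0.0053, -0.0001, 0.0, -0.0001], [-0.0481, 0.0574, 0.0053, -0.0001, 0.0, -0.0001], [-0.0481, 0.0574, 0.0053, -0.0001, 0.0, -0.0001], [-0.0481, 0.0574, 0.0053, -0.0001, 0.0, -0.0001], [-0.0481, 0.0574, 0.0053, -0.0001, 0.0, -0.0001]]
per row mm 30.042083443997324 deg 0.008620183836629084
scene c [ 420.8 -193.9] size 239.2 30.7 long dir -83.1 z 0.1318 sat 16.0
scene c [ 593.1 -228.1] size 82.7 13.7 long dir -89.9 z 0.1347 sat 15.0
```

>>> carry_out(
  moves=[
    [-0.048,0.0575,0.005,0,0,0],
    [-0.048,0.0575,0.005,0,0,0],
    [-0.048,0.0575,0.005,0,0,0],
    [-0.048,0.0575,0.005,0,0,0],
    [-0.048,0.0575,0.005,0,0,0],
  ],
)

```text
t: 23.27
tcp_pos: [0.5035, -0.0665, 0.1284]
tcp_rot: [[-0.994, -0.114, -0.001], [-0.114, 0.994, -0.0], [0.001, 0.0, -1.0]]
force: [0.6, -0.8, -6.7]
finger_gap: 0.0287
grasp_force: 62.7
```

>>> carry_out(
  moves=[
    [-0.048,0.0575,0.005,0,0,0],
    [-0.048,0.0575,0.005,0,0,0],
    [-0.048,0.0575,0.005,0,0,0],
    [-0.048,0.0575,0.005,0,0,0],
    [-0.048,0.0575,0.005,0,0,0],
  ],
)

```text
t: 23.68
tcp_pos: [0.5858, 0.0587, 0.1181]
tcp_rot: [[-0.993, -0.114, -0.001], [-0.114, 0.993, -0.0], [0.001, -0.0, -1.0]]
force: [1.0, 0.3, -5.7]
finger_gap: 0.029
grasp_force: 62.7
```

>>> carry_out(
  moves=[
    [0,0,0,0,0,0],
    [0,0,0,0,0,0],
    [0,0,0,0,0,0],
    [0,0,0,0,0,0],
    [0,0,0,0,0,0],
  ],
)

```text
t: 24.1
tcp_pos: [0.5853, 0.0564, 0.1185]
tcp_rot: [[-0.994, -0.113, -0.0], [-0.113, 0.994, -0.0], [0.0, -0.0, -1.0]]
force: [-0.2, 1.0, -5.4]
finger_gap: 0.0288
grasp_force: 62.8
```

```bash
python3 plan.py 5 186.6 .5858 .0572 .082; python3 - <<'E'
from m2 import *
P=camera_params("wrist");i,d=get_image("wrist");cv2.imwrite("pics/w4.png",i)
i,d=get_image("scene");X=cloud("scene",d)
B=X[...,:2]@np.array([[.9934,.115],[-.115,.9934]]).T
for lo,hi,nm in((.092,.13,"bar"),(.066,.0785,"plates")):
    m=(X[...,2]>lo)&(X[...,2]<hi)&(B[...,0]>.54)&(B[...,0]<.672)&(abs(B[...,1]+.01)<.15)
    for y in(-.12,-.08,-.06,-.04,.03,.05,.06,.09): 
        k=m&(abs(B[...,1]-y)<.006)
        if k.sum()>5: print(nm,y,np.percentile(B[k][:,0],[2,98]).round(4),np.median(X[k][:,2]).round(4))
E
```

```text
t 24.1 pos [0.5853 0.0564 0.1185] psi -173.53 F [-0.2  1.  -5.4] gap 0.02883484540731624
[[-0.0003, 0.0004, 0.0182, 0.0, 0.0, -0.0003], [-0.0003, 0.0004, 0.0182, 0.0, 0.0, -0.0003], [-0.0003, 0.0004, 0.0182, 0.0, 0.0, -0.0003], [-0.0003, 0.0004, 0.0182, 0.0, 0.0, -0.0003], [-0.0003, 0.0004, 0.0182, 0.0, 0.0, -0.0003]]
per row mm 7.301642511341319 deg 0.026971099478532122
bar -0.12 [0.5739 0.6001] 0.1092
bar -0.08 [0.5752 0.6004] 0.1087
bar -0.06 [0.5745 0.5998] 0.1088
bar -0.04 [0.5742 0.5997] 0.109
bar 0.03 [0.5731 0.5998] 0.1095
bar 0.05 [0.5758 0.5999] 0.1093
bar 0.06 [0.5747 0.6002] 0.1092
bar 0.09 [0.5735 0.6001] 0.1094
plates -0.08 [0.6142 0.6694] 0.0743
plates -0.06 [0.6128 0.6692] 0.074
plates 0.03 [0.6132 0.6682] 0.0734
plates 0.05 [0.6137 0.6695] 0.074
plates 0.06 [0.613 0.669] 0.074
```

Bar front is at bed x 0.600 and plate fronts at 0.613, with the bar parallel. Lower it, then slide it in.

>>> carry_out(
  moves=[
    [0,0,0.03,0,0,0],
    [0,0,0.03,0,0,0],
    [0,0,0.02,0,0,0],
    [0,0,0.01,0,0,0],
    [0,0,0.003,0,0,0],
  ],
)

```text
t: 24.62
tcp_pos: [0.5854, 0.0571, 0.0805]
tcp_rot: [[-0.994, -0.114, -0.001], [-0.114, 0.994, 0.0], [0.001, 0.0, -1.0]]
force: [0.7, 0.0, -6.2]
finger_gap: 0.0286
grasp_force: 62.8
```

>>> carry_out(
  moves=[
    [0,0,0.001,0,0,0],
    [-0.008,0,0,0,0,0],
    [-0.008,0,0,0,0,0],
    [-0.008,0,0,0,0,0],
    [0,0,0,0,0,0],
  ],
)

```text
t: 25.03
tcp_pos: [0.596, 0.0584, 0.081]
tcp_rot: [[-0.993, -0.114, 0.001], [-0.114, 0.993, -0.0], [-0.001, -0.0, -1.0]]
force: [-0.1, 1.0, -5.4]
finger_gap: 0.0289
grasp_force: 62.8
```

>>> carry_out(
  moves=[
    [0,0,0.002,0,0,0],
    [0,0,0.001,0,0,0],
    [0,0,0.001,0,0,0],
    [0,0,0,0,0,0],
    [0,0,0,0,0,0],
  ],
)

```text
t: 25.45
tcp_pos: [0.5954, 0.0584, 0.0799]
tcp_rot: [[-0.993, -0.114, 0.001], [-0.114, 0.993, -0.0], [-0.001, -0.0, -1.0]]
force: [-3.5, 0.9, 4.5]
finger_gap: 0.0291
grasp_force: 64.0
```

On the table. Push in.

>>> carry_out(
  moves=[
    [-0.003,0,0,0,0,0],
    [-0.003,0,0,0,0,0],
    [0,0,0,0,0,0],
    [0,0,0,0,0,0],
    [0,0,0,0,0,0],
  ],
)

```text
t: 25.87
tcp_pos: [0.5967, 0.0585, 0.0799]
tcp_rot: [[-0.993, -0.114, -0.002], [-0.114, 0.993, -0.0], [0.002, -0.0, -1.0]]
force: [-8.9, -0.6, 10.6]
finger_gap: 0.029
grasp_force: 64.8
```

>>> carry_out(
  moves=[
    [-0.002,0,0,0,0,0],
    [-0.001,0,0,0,0,0],
    [0,0,0,0,0,0],
    [0,0,0,0,0,0],
    [0,0,0,0,0,0],
  ],
)

```text
t: 26.28
tcp_pos: [0.5976, 0.0586, 0.08]
tcp_rot: [[-0.993, -0.114, -0.003], [-0.114, 0.993, -0.0], [0.003, -0.0, -1.0]]
force: [-11.7, -0.8, 10.9]
finger_gap: 0.0289
grasp_force: 65.0
```

>>> carry_out(
  moves=[
    [-0.002,0,0,0,0,0],
    [-0.001,0,0,0,0,0],
    [0,0,0,0,0,0],
    [0,0,0,0,0,0],
    [0,0,0,0,0,0],
  ],
)

```text
t: 26.7
tcp_pos: [0.5981, 0.0587, 0.08]
tcp_rot: [[-0.993, -0.114, -0.005], [-0.114, 0.993, -0.001], [0.005, -0.0, -1.0]]
force: [-15.0, -1.9, 14.4]
finger_gap: 0.0288
grasp_force: 65.4
```

>>> carry_out(
  moves=[
    [-0.002,0,0,0,0,0],
    [-0.001,0,0,0,0,0],
    [0,0,0,0,0,0],
    [0,0,0,0,0,0],
    [0,0,0,0,0,0],
  ],
)

```text
t: 27.12
tcp_pos: [0.5983, 0.0587, 0.08]
tcp_rot: [[-0.993, -0.115, -0.008], [-0.115, 0.993, -0.001], [0.008, -0.0, -1.0]]
force: [-20.6, -3.7, 18.1]
finger_gap: 0.0292
grasp_force: 65.9
```

```bash
cat > bar.py <<'E'
from m2 import *
import sys
for n in sys.argv[1:]:
    i,d=get_image(n);X=cloud(n,d)
    cv2.imwrite("pics/last_%s.png"%n,i)
    B=X[...,:2]@np.array([[.9934,.115],[-.115,.9934]]).T
    m=(X[...,2]>.067)&(X[...,2]<.0785)&(B[...,0]>.54)&(B[...,0]<.672)&(abs(B[...,1]+.04)<.19)
    r=B[m];print(n,"y range",np.percentile(r[:,1],[.3,99.7]).round(4))
    for y in np.arange(-.19,.12,.02):
        k=m&(abs(B[...,1]-y)<.006)
        if k.sum()>5: print(n,y.round(3),np.percentile(B[k][:,0],[2,98]).round(4),np.median(X[k][:,2]).round(4))
E
python3 bar.py scene
```

```text
scene y range [-0.129  0.108]
scene -0.13 [0.5869 0.6307] 0.0712
scene -0.11 [0.586  0.6123] 0.0709
scene -0.09 [0.588  0.6695] 0.0728
scene -0.07 [0.5884 0.6677] 0.0734
scene -0.05 [0.5876 0.6681] 0.0724
scene -0.03 [0.6018 0.6426] 0.0709
scene -0.01 [0.6085 0.6126] 0.0709
scene 0.01 [0.6006 0.6127] 0.0705
scene 0.03 [0.5862 0.6686] 0.0728
scene 0.05 [0.5896 0.6691] 0.0735
scene 0.07 [0.5875 0.669 ] 0.0727
scene 0.09 [0.587  0.6125] 0.0712
scene 0.11 [0.5858 0.6715] 0.0712
```

The force rises with no travel and the bar edge is at 0.6125 against plate fronts at 0.613, so it is flush. Release, lift, and verify.

>>> carry_out(
  moves=[
    [0,0,0,0,0,0],
    [0,0,0,0,0,0],
    [0,0,0,0,0,0],
    [0,0,0,0,0,0],
    [0,0,0,0,0,0],
  ],
  grip=0.7,
)

```text
t: 27.58
tcp_pos: [0.6013, 0.059, 0.079]
tcp_rot: [[-0.994, -0.114, 0.0], [-0.114, 0.994, 0.0], [-0.0, -0.0, -1.0]]
force: [0.9, 0.3, -0.1]
finger_gap: 0.0595
grasp_force: 0.0
```

>>> carry_out(
  moves=[
    [0,0,-0.05,0,0,0],
    [0,0,-0.08,0,0,0],
    [0,0,-0.08,0,0,0],
    [0,0,-0.08,0,0,0],
    [0.09,-0.04,-0.08,0,0,0],
  ],
)

```text
t: 28.0
tcp_pos: [0.5755, 0.0438, 0.2232]
tcp_rot: [[-0.993, -0.116, 0.003], [-0.116, 0.993, 0.0], [-0.003, -0.0, -1.0]]
force: [1.4, -0.3, 1.2]
finger_gap: 0.0595
grasp_force: 0.0
```

>>> carry_out(
  moves=[
    [0.09,-0.04,0,0,0,0],
    [0.09,-0.04,0,0,0,0],
    [0,0,0,0,0,0],
    [0,0,0,0,0,0],
    [0,0,0,0,0,0],
  ],
  grip=0,
)

```text
t: 28.42
tcp_pos: [0.5061, 0.0026, 0.2218]
tcp_rot: [[-0.994, -0.114, 0.001], [-0.114, 0.994, -0.0], [-0.001, -0.0, -1.0]]
force: [-0.1, 0.0, -0.4]
finger_gap: 0.0004
grasp_force: 0.0
```

```bash
python3 bar.py top scene;python3 white.py; python3 m2.py w5; python3 plan.py; python3 - <<'E'
import cv2
i=cv2.imread("pics/last_top.png");cv2.imwrite("pics/c3.png",cv2.resize(i[125:290,225:465],None,fx=3.33,fy=3.33,interpolation=cv2.INTER_CUBIC))
E
```

```text
top y range [-0.1235  0.1105]
top -0.09 [0.6355 0.6704] 0.075
top -0.07 [0.641  0.6705] 0.0756
top -0.05 [0.6479 0.6715] 0.0752
top 0.05 [0.6511 0.6709] 0.0743
top 0.07 [0.6086 0.6705] 0.0745
top 0.09 [0.5878 0.6122] 0.0724
top 0.11 [0.5881 0.6117] 0.0722
scene y range [-0.129   0.1082]
scene -0.13 [0.5868 0.6118] 0.0709
scene -0.11 [0.5883 0.659 ] 0.071
scene -0.09 [0.5885 0.6691] 0.0729
scene -0.07 [0.5876 0.669 ] 0.0733
scene -0.05 [0.5868 0.6675] 0.0729
scene -0.03 [0.5884 0.6717] 0.0711
scene -0.01 [0.6091 0.6145] 0.0724
scene 0.01 [0.5869 0.6122] 0.0707
scene 0.03 [0.5872 0.6676] 0.0729
scene 0.05 [0.5881 0.6687] 0.0735
scene 0.07 [0.5879 0.668 ] 0.0726
scene 0.09 [0.5858 0.6126] 0.0712
scene 0.11 [0.5859 0.6717] 0.0706
scene 342.3 251.5 34 [ 0.5431 -0.0017  0.052 ] bed y -0.0641
scene 365.1 255.4 56 [0.5455 0.0502 0.052 ] bed y -0.0129
wrist c [436.7 133.4] size 60.0 41.0 long dir -3.7 z 0.0155 sat 216.0
wrist c [429.  243.4] size 41.6 40.4 long dir -88.5 z 0.0155 sat 230.0
wrist c [564.1 290.7] size 60.2 42.6 long dir -14.6 z 0.0155 sat 233.0
top c [562.9 291.8] size 60.0 41.3 long dir -15.6 z 0.0151 sat 255.0
top c [428.3 254.6] size 60.4 39.3 long dir -86.8 z 0.0152 sat 255.0
top c [326.6 364.6] size 94.6 38.4 long dir 45.5 z 0.0082 sat 7.0
top c [ 324.7 -112.3] size 59.9 40.3 long dir -84.8 z 0.0147 sat 251.0
t 28.7167 pos [0.5058 0.0029 0.2211] psi -173.43 F [ 0.9 -1.3  0.1] gap -0.00015389079527190349
```

View pics/c3.png

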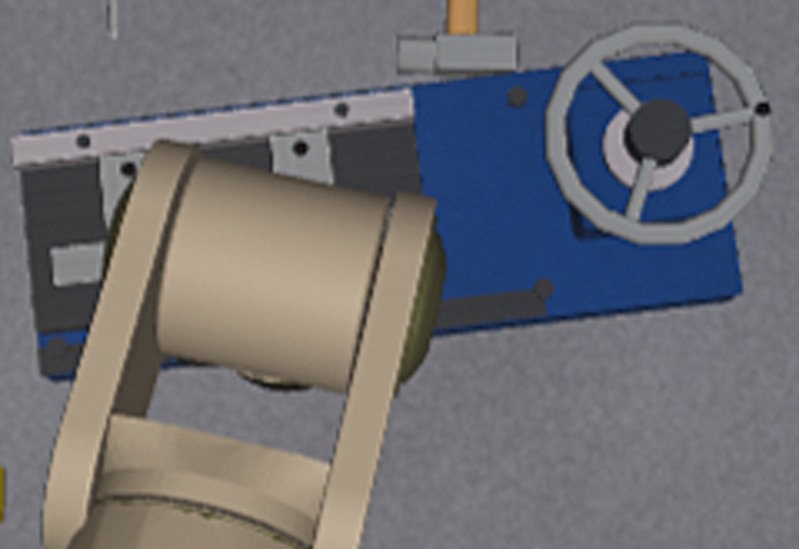

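Plates and straightedge are flush, with the pointer still at the load mark. The dotted spoke is now at crop pixel (763,108), about 282°. Crank back by pushing that spoke from its other side.

```bash
python3 plan.py 10 223 .6886 -.2581 .221
```

```text
t 28.7167 pos [0.5058 0.0029 0.2211] psi -173.43 F [ 0.9 -1.3  0.1] gap -0.00015389079527190349
[[-0.0379, -0.0701, 0.0, 0.0, 0.0, -0.0405], [-0.0334, -0.0723, 0.0, 0.0, 0.0, -0.0405], [-0.0287, -0.0743, 0.0, 0.0, 0.0, -0.0405], [-0.024, -0.076, 0.0, 0.0, 0.0, -0.0405], [-0.0191, -0.0773, 0.0, 0.0, 0.0, -0.0405]]
[[-0.0141, -0.0784, 0.0, 0.0, 0.0, -0.0405], [-0.0091, -0.0791, 0.0, 0.0, 0.0, -0.0405], [-0.0041, -0.0796, 0.0, 0.0, 0.0, -0.0405], [0.001, -0.0797, 0.0, 0.0, 0.0, -0.0405], [0.0061, -0.0794, 0.0, 0.0, 0.0, -0.0405]]
per row mm 31.864300100055054 deg 3.642842524970323
```

>>> carry_out(
  moves=[
    [-0.038,-0.07,0,0,0,-0.0405],
    [-0.033,-0.072,0,0,0,-0.0405],
    [-0.029,-0.074,0,0,0,-0.0405],
    [-0.024,-0.076,0,0,0,-0.0405],
    [-0.019,-0.077,0,0,0,-0.0405],
  ],
)

```text
t: 29.13
tcp_pos: [0.5976, -0.1287, 0.2211]
tcp_rot: [[-0.907, -0.422, -0.0], [-0.422, 0.907, 0.0], [0.0, 0.0, -1.0]]
force: [0.4, 1.0, 0.3]
finger_gap: 0.0001
grasp_force: 0.0
```

>>> carry_out(
  moves=[
    [-0.014,-0.078,0,0,0,-0.0405],
    [-0.009,-0.079,0,0,0,-0.0405],
    [-0.004,-0.08,0,0,0,-0.0405],
    [0.001,-0.08,0,0,0,-0.0405],
    [0.006,-0.079,0,0,0,-0.0405],
  ],
)

```text
t: 29.55
tcp_pos: [0.6886, -0.2591, 0.221]
tcp_rot: [[-0.729, -0.684, -0.0], [-0.684, 0.729, 0.0], [0.0, 0.0, -1.0]]
force: [-0.7, 0.3, 1.0]
finger_gap: 0.0001
grasp_force: 0.0
```

>>> carry_out(
  moves=[
    [0,0,0,0,0,0],
    [0,0,0,0,0,0],
    [0,0,0,0,0,0],
    [0,0,0,0,0,0],
    [0,0,0,0,0,0],
  ],
)

```text
t: 29.97
tcp_pos: [0.6877, -0.257, 0.2224]
tcp_rot: [[-0.731, -0.682, 0.001], [-0.682, 0.731, -0.0], [-0.0, -0.001, -1.0]]
force: [-0.1, -0.2, -0.6]
finger_gap: -0.0002
grasp_force: 0.0
```

```bash
python3 th.py; python3 plan.py 5 223 .6886 -.2581 .111
```

```text
r 0.04057185098702519 th 313.10140471253715 psi+90 313.0335945364709 F [-0.1 -0.2 -0.6] z 0.22238570330269164 q6 -2.8386274111714416
t 29.9667 pos [ 0.6877 -0.257   0.2224] psi -136.97 F [-0.1 -0.2 -0.6] gap -0.00021978686990149863
[[0.0001, -0.0006, 0.0557, -0.0001, 0.0, 0.0001], [0.0001, -0.0007, 0.0557, -0.0001, 0.0, 0.0001], [0.0001, -0.0007, 0.0557, -0.0001, 0.0, 0.0001], [0.0001, -0.0007, 0.0557, -0.0001, 0.0, 0.0001], [0.0, -0.0007, 0.0557, -0.0001, 0.0, 0.0001]]
per row mm 22.278872710688603 deg 0.012053164084829492
```

>>> carry_out(
  moves=[
    [0,-0.001,0.056,0,0,0],
    [0,-0.001,0.056,0,0,0],
    [0,-0.001,0.056,0,0,0],
    [0,0,0.056,0,0,0],
    [0,0,0.055,0,0,0],
  ],
)

```text
t: 30.38
tcp_pos: [0.6884, -0.2582, 0.1096]
tcp_rot: [[-0.731, -0.682, 0.001], [-0.682, 0.731, -0.0], [-0.0, -0.001, -1.0]]
force: [0.4, -0.4, -0.1]
finger_gap: -0.0003
grasp_force: 0.0
```

>>> carry_out(
  moves=[
    [0.0127,0.0008,0,0,0,0.078],
    [0.0127,0.0008,0,0,0,0.078],
    [0.0127,0.0008,0,0,0,0.078],
    [0.0127,0.0008,0,0,0,0.078],
    [0.0127,0.0008,0,0,0,0.078],
  ],
)

```text
t: 30.8
tcp_pos: [0.6671, -0.2689, 0.1093]
tcp_rot: [[-0.991, -0.132, 0.004], [-0.132, 0.991, -0.001], [-0.004, -0.001, -1.0]]
force: [11.8, -3.4, -10.7]
finger_gap: -0.0001
grasp_force: 6.3
```

```bash
python3 th.py
```

```text
r 0.04212027402367952 th 279.63709724946955 psi+90 277.58011969671645 F [ 11.8  -3.4 -10.7] z 0.10926706382704085 q6 -2.2496892300573026
```

>>> carry_out(
  moves=[
    [0.0127,0.0012,0,0,0,0.078],
    [0.0127,0.0012,0,0,0,0.078],
    [0.0127,0.0012,0,0,0,0.078],
    [0.0127,0.0012,0,0,0,0.078],
    [0.0127,0.0012,0,0,0,0.078],
  ],
)

```text
t: 31.22
tcp_pos: [0.6418, -0.2654, 0.1097]
tcp_rot: [[-0.886, 0.463, 0.004], [0.463, 0.886, -0.003], [-0.005, -0.001, -1.0]]
force: [8.7, -9.6, -10.1]
finger_gap: 0.0002
grasp_force: 6.2
```

>>> carry_out(
  moves=[
    [0.0127,0.001,0,0,0,0.078],
    [0.0127,0.001,0,0,0,0.078],
    [0.0127,0.001,0,0,0,0.078],
    [0.0127,0.001,0,0,0,0.078],
    [0.0127,0.001,0,0,0,0.078],
  ],
)

```text
t: 31.63
tcp_pos: [0.6237, -0.2483, 0.11]
tcp_rot: [[-0.459, 0.889, 0.002], [0.889, 0.459, -0.004], [-0.005, -0.0, -1.0]]
force: [4.9, -11.6, -8.9]
finger_gap: -0.0001
grasp_force: 6.0
```

```bash
python3 th.py; python3 white.py
```

```text
r 0.04183882267814372 th 209.91710606942596 psi+90 207.29360839910248 F [  4.9 -11.6  -8.9] z 0.10997160255280934 q6 -1.0274212121224469
top 307.0 218.3 104 [0.555  0.0262 0.052 ] bed y -0.0378
top 318.1 223.9 95 [5.418e-01 3.000e-04 5.200e-02] bed y -0.062
top 296.3 226.7 103 [0.5354 0.051  0.052 ] bed y -0.0109
scene 342.4 251.4 36 [ 0.5428 -0.0016  0.052 ] bed y -0.064
```

>>> carry_out(
  moves=[
    [0.0127,0.001,0,0,0,0.078],
    [0.0127,0.001,0,0,0,0.078],
    [0.0127,0.001,0,0,0,0.078],
    [0.0127,0.001,0,0,0,0.078],
    [0.0127,0.001,0,0,0,0.078],
  ],
)

```text
t: 32.15
tcp_pos: [0.619, -0.2238, 0.1102]
tcp_rot: [[0.136, 0.991, 0.0], [0.991, -0.136, -0.005], [-0.005, 0.001, -1.0]]
force: [-0.5, -13.2, -4.8]
finger_gap: -0.0003
grasp_force: 5.8
```

>>> carry_out(
  moves=[
    [0.0127,0.001,0,0,0,0.078],
    [0.0127,0.001,0,0,0,0.078],
    [0.0127,0.001,0,0,0,0.078],
    [0.0127,0.001,0,0,0,0.078],
    [0.0127,0.001,0,0,0,0.078],
  ],
)

```text
t: 32.57
tcp_pos: [0.6293, -0.201, 0.1101]
tcp_rot: [[0.681, 0.732, -0.003], [0.732, -0.681, -0.004], [-0.004, 0.001, -1.0]]
force: [-6.7, -10.5, -1.8]
finger_gap: -0.0001
grasp_force: 5.5
```

```bash
python3 th.py; python3 white.py
```

```text
r 0.04050325378374527 th 139.27313873603853 psi+90 137.08801679944577 F [ -6.7 -10.5  -1.8] z 0.11012327944712112 q6 0.2661519792965144
top 315.5 217.8 103 [0.5563 0.0063 0.052 ] bed y -0.0577
top 318.1 223.9 93 [5.418e-01 3.000e-04 5.200e-02] bed y -0.062
top 296.3 226.7 98 [0.5353 0.051  0.052 ] bed y -0.0109
scene 342.8 253.4 150 [5.478e-01 1.000e-04 5.200e-02] bed y -0.0629
```

>>> carry_out(
  moves=[
    [0.0127,0.0008,0,0,0,0.078],
    [0.0127,0.0008,0,0,0,0.078],
    [0.003,0,0,0,0,0.015],
    [0,0,0,0,0,0],
    [0,0,0,0,0,0],
  ],
)

```text
t: 33.08
tcp_pos: [0.6383, -0.1927, 0.1104]
tcp_rot: [[0.847, 0.531, -0.002], [0.531, -0.847, -0.002], [-0.003, 0.001, -1.0]]
force: [-6.6, -5.9, -0.9]
finger_gap: 0.0003
grasp_force: 3.3
```

```bash
python3 th.py; python3 white.py
```

```text
r 0.040878898285899454 th 122.01130350436567 psi+90 122.07801617879159 F [-6.6 -5.9 -0.9] z 0.11036302671545456 q6 0.5443407328052057
top 317.6 217.9 111 [0.556  0.0014 0.052 ] bed y -0.0625
top 318.1 224.1 89 [5.415e-01 2.000e-04 5.200e-02] bed y -0.0621
top 296.3 226.7 97 [0.5354 0.051  0.052 ] bed y -0.011
scene 342.2 253.4 118 [ 0.5481 -0.0013  0.052 ] bed y -0.0644
```

On the mark. Back off, lift clear of the table, and verify.

>>> carry_out(
  moves=[
    [-0.008,0,0,0,0,0],
    [0,0,-0.08,0,0,0],
    [0,0,-0.1,0,0,0],
    [0,0,-0.1,0,0,0],
    [0,0,-0.1,0,0,0],
  ],
)

```text
t: 33.6
tcp_pos: [0.6363, -0.1929, 0.2645]
tcp_rot: [[0.847, 0.532, 0.001], [0.532, -0.847, -0.0], [0.001, 0.001, -1.0]]
force: [0.5, -0.9, 0.2]
finger_gap: 0.0002
grasp_force: 0.0
```

```bash
python3 plan.py 10 32 .40 -.38 .27
```

```text
t 33.6 pos [ 0.6363 -0.1929  0.2645] psi 32.13 F [ 0.5 -0.9  0.2] gap 0.0002006547142850813
[[-0.0749, 0.0082, -0.0014, 0.0, 0.0, 0.0001], [-0.0749, 0.0082, -0.0014, 0.0, 0.0, 0.0001], [-0.0749, 0.0082, -0.0014, 0.0, 0.0, 0.0001], [-0.0749, 0.0082, -0.0014, 0.0, 0.0, 0.0001], [-0.0749, 0.0083, -0.0014, 0.0, 0.0, 0.0001]]
[[-0.0749, 0.0083, -0.0014, 0.0, 0.0, 0.0001], [-0.0749, 0.0083, -0.0014, 0.0, 0.0, 0.0001], [-0.0749, 0.0083, -0.0014, 0.0, 0.0, 0.0001], [-0.0749, 0.0083, -0.0014, 0.0, 0.0, 0.0001], [-0.0749, 0.0083, -0.0014, 0.0, 0.0, 0.0001]]
per row mm 30.14476702876287 deg 0.014266789230370395
```

>>> carry_out(
  moves=[
    [-0.075,0.008,0,0,0,0],
    [-0.075,0.008,0,0,0,0],
    [-0.075,0.008,0,0,0,0],
    [-0.075,0.008,0,0,0,0],
    [-0.075,0.008,0,0,0,0],
  ],
)

```text
t: 34.02
tcp_pos: [0.5169, -0.2869, 0.2624]
tcp_rot: [[0.847, 0.532, 0.001], [0.532, -0.847, -0.0], [0.001, 0.001, -1.0]]
force: [1.0, -0.6, 0.2]
finger_gap: -0.0005
grasp_force: 0.0
```

>>> carry_out(
  moves=[
    [-0.075,0.008,0,0,0,0],
    [-0.075,0.008,0,0,0,0],
    [-0.075,0.008,0,0,0,0],
    [-0.075,0.008,0,0,0,0],
    [-0.075,0.008,0,0,0,0],
  ],
)

```text
t: 34.43
tcp_pos: [0.3985, -0.3803, 0.2625]
tcp_rot: [[0.847, 0.532, 0.001], [0.532, -0.847, -0.001], [0.0, 0.001, -1.0]]
force: [1.1, -1.1, -0.4]
finger_gap: -0.0003
grasp_force: 0.0
```

>>> carry_out(
  moves=[
    [0,0,0,0,0,0],
    [0,0,0,0,0,0],
    [0,0,0,0,0,0],
    [0,0,0,0,0,0],
    [0,0,0,0,0,0],
  ],
)

```text
t: 34.85
tcp_pos: [0.4005, -0.3795, 0.2619]
tcp_rot: [[0.846, 0.533, 0.0], [0.533, -0.846, -0.0], [0.0, 0.0, -1.0]]
force: [-1.4, 0.1, -0.2]
finger_gap: -0.0001
grasp_force: 0.0
```

```bash
python3 white.py; python3 bar.py top scene; python3 fence.py; python3 - <<'E'
import cv2
i=cv2.imread("pics/last_top.png");cv2.imwrite("pics/c4.png",cv2.resize(i[125:290,225:465],None,fx=3.33,fy=3.33,interpolation=cv2.INTER_CUBIC))
E
```

```text
top 317.8 220.6 247 [0.5496 0.0009 0.052 ] bed y -0.0623
top 296.3 226.8 119 [0.5353 0.0509 0.052 ] bed y -0.011
scene 342.2 253.6 103 [ 0.5486 -0.0012  0.052 ] bed y -0.0643
top y range [-0.1789  0.0583]
top -0.17 [0.5875 0.6129] 0.0718
top -0.15 [0.5882 0.6702] 0.0734
top -0.13 [0.5882 0.6703] 0.074
top -0.11 [0.5881 0.6673] 0.073
top -0.09 [0.5878 0.6126] 0.0723
top -0.07 [0.5877 0.6087] 0.0721
top -0.05 [0.588  0.6021] 0.073
top -0.03 [0.5871 0.6122] 0.0725
top -0.01 [0.5886 0.6694] 0.0743
top 0.01 [0.5889 0.6701] 0.0744
top 0.03 [0.588  0.6121] 0.072
top 0.05 [0.5885 0.6119] 0.0714
scene y range [-0.1808  0.0563]
scene -0.17 [0.5881 0.6133] 0.0707
scene -0.15 [0.5884 0.6701] 0.0734
scene -0.13 [0.5879 0.6687] 0.0735
scene -0.11 [0.589  0.6672] 0.072
scene -0.09 [0.5884 0.612 ] 0.0711
scene -0.07 [0.6085 0.613 ] 0.0713
scene -0.05 [0.5877 0.6139] 0.0711
scene -0.03 [0.588  0.6719] 0.0713
scene -0.01 [0.5884 0.6689] 0.0733
scene 0.01 [0.5873 0.6687] 0.0733
scene 0.03 [0.5857 0.6132] 0.0711
scene 0.05 [0.5881 0.6137] 0.0713
top 0.072 bed y range [-0.1791  0.0765] x lo [0.5961 0.5878 0.5882 0.6044 0.6148] x hi [0.6923 0.6928 0.6934 0.6921 0.6925]
top 0.054 bed y range [-0.1669  0.0778] x lo [0.5589 0.5584 0.559  0.5588 0.5591] x hi [0.5881 0.5882 0.588  0.5882 0.6737]
scene 0.072 bed y range [-0.1796  0.0752] x lo [0.6134 0.6716 0.6724 0.6143 0.6132] x hi [0.693  0.6932 0.6935 0.6928 0.6932]
scene 0.054 bed y range [-0.1659  0.0761] x lo [0.5591 0.5575 0.5589 0.5575 0.5596] x hi [0.5806 0.5805 0.5789 0.5796 0.6617]
```

View pics/c4.png

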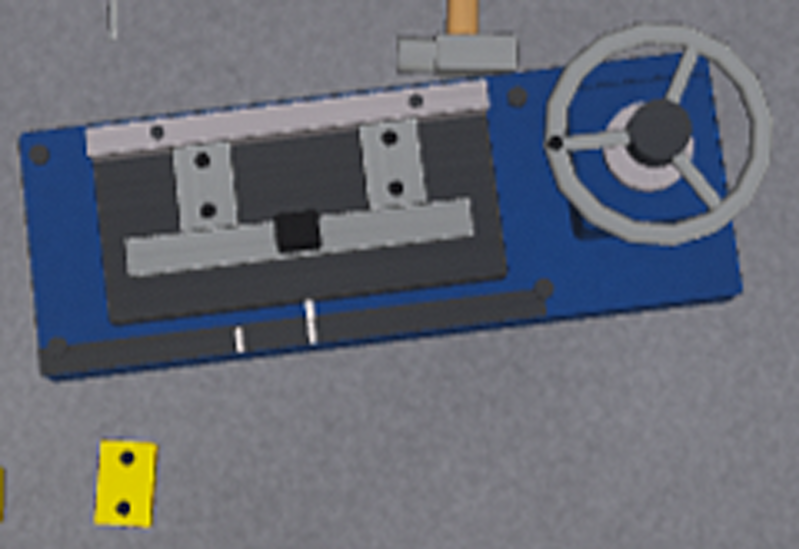

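The pointer lines up with the work mark at (310,322). Both plates stand against the fence and the straightedge touches both of them.

```bash
python3 -c "
from cell import ctrl
print(ctrl.close_job())"
```

```text
the job is handed in; nothing more can be done
None
```

The job is handed in; no verdict came back. In the last images the table stood at the work mark, both plates were flush against the fence, the straightedge was centred and flush on the plates, and the arm was clear.

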